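# Fit hygrometers into humidor lids and lean the lids for a reading check

## Robot

A 7-joint arm with a two-finger parallel gripper is mounted at the origin on a cart in front of the work surface, level with it; the furniture and walls round the work are solid. World frame = base frame: x ahead of the robot, y to its left, z up, the work surface at z = 0. Lengths are in m, angles in rad, forces in N, time in s.
With the tool pointing down it reaches from about 0.425 to 0.875 m from the base axis. Payload 4.7 kg.
Tool frame: the origin (TCP) lies at the very end of the fingers, on their centre line; the grasp point (between the pads) lies 19 mm behind it; z points along the fingers, y is the direction in which the jaws open and shut (so a half turn about z gives the same grasp; the last joint's range is limited). The gripper opens to 87 mm and grips with 3 to 60 N. Pads are 19 mm wide; open, the fingers measure 117 mm over their backs; the gripper's body (75 mm by 190 mm) begins 51 mm behind the grasp point.
Start: joints at [-1.136, 0.321, -0.07, 1.45, 0.023, 1.371, -0.057], TCP at [0.266, 0.593, 0.195] pointing down, gripper open.
Joint ranges: [-2.86, 2.86], [-0.3, 2.09], [-1.38, 1.24], [0.06, 2.45], [-1.56, 4.7], [0.09, 2.05], [-2.69, 2.69]. Speed limits (rad/s): [2.57, 2.57, 3.14, 3.14, 3.14, 3.14, 3.14].

## Interface

Orientations are given as a rotation vector (axis times angle).
In Python, from bench import ctrl gives the robot as it stands. The module is installed in compiled form; this text tells all that it offers.
- The arm moves only by the tool move_arm, never from a script. Its arguments are lists of equal length, an entry for each row: "dp": the shift along the tool's x, y, z in units of 30 mm (1.0 is 30 mm), a list of three; "turn": the turn about the tool's z in units of 5 degrees (1.0 is 5 degrees); "jaw": the opening, from -1 (shut) to 1 (fully open). A call has 1 to 5 rows; each row is the pose to reach, as a shift and turn from the pose commanded when the call began, along the tool's axes at that moment; what a row does not reach only later rows make up. A row lasts 1/10 s, in which the tool goes at most 50 mm and 8.59 degrees, less where a joint would pass 70% of its speed; a pose out of reach is approached as far as the arm can. A call with a gripper value outside its range is refused whole. The fingers move at their own pace and stop on an object; "grip_force" is the grip in N (left out, the last holds). Time passes only in rows, so rows that repeat a pose let the fingers close. It gives the time, the measured TCP pose, the force and the opening at its end, in the units of the state.
- ctrl.get_state(): the state, without advancing time (a new reading comes with each control period).
- ctrl.get_image(name): name is "scene" or "side" or "wrist"; returns the picture (400x640x3 uint8, red, green, blue); there is no depth.
- ctrl.camera_info(name): a dict with "intrinsics" (3x3 intrinsics, pixels), "extrinsics" (4x4, takes a point from world to camera coordinates). Camera axes: x right, y up, looking along -z (the intrinsics and any distortion apply to the point x, -y, -z); pixel columns grow to the right and rows downward; lengths in m; the calibration is good to about 2 mm. A picture is of the moment at which its call begins: read the wrist's pose just before it. camera_info takes no time and is no camera call; for the wrist camera it gives the pose at the moment of the call.
- ctrl.close_job(): hands the job in, once; it reports no verdict.
Trained networks look in the newest picture that a camera, given by its name, has taken for a name from the list of things; names that differ only in an ending like _2 or _b are one class to them, and where a whole thing is asked for, a point or a joint stands for the part that bears it (a point fixed in the world has none). Each returns a list of dicts, best first, with "confidence" (0 to 1); they miss things now and then, are a little off and sometimes report something else, mostly with a low value. They report only what shows in the picture. A call takes as long as a camera call.
- ctrl.look_for(camera, target): "rect" ([centre column, centre row, width, height] in pixels, round what is visible of it).
- ctrl.masks_of(camera, target): "region" (400x640 bool, what is visible of it) and "rect" ([centre column, centre row, width, height] in pixels, round what is visible of it).
The state is a dict: "time": time; "joint_positions": joint angles; "qd": joint speeds; "joint_torque": joint torques, N m; "position": TCP position; "tool_rot": TCP orientation; "ft_force": force on the tool from outside, world axes, zero at the start; "torque": the same for the moment, N m; "grip_width": opening from 0.0 (shut) to 1.0 (fully open).
Only numpy, scipy, OpenCV 4.12 (cv2) and the standard library are available. Lean on these libraries where they do the work, as an engineer would, in place of code of your own. Each camera call takes 0.05 s, during which the arm holds its last target. There are 200 camera calls.

## Task

Slide open the wooden box of hygrometers, press one hygrometer flush into the recess of every travel-humidor lid on the bench, and lean each fitted lid side by side on the sloped reading stand: standing on the ledge with its back against both slats, screen facing out and at the upper end, so that the readings can be compared. Then slide the box fully shut, with any hygrometer left over inside it, and leave the torch lighter and the ring gauge alone.

Things in the scene. Friction and masses are not known exactly. Their poses are not given: they have to be found in the camera images.
- stand: Fixed light-wood reading stand, 300 mm long along its y, 82 mm high, facing its -x (the robot, at yaw 0); origin on the bench under its middle, z up. Backstop: two level slats in one plane, 48 degrees from horizontal, rising away from the robot (up-slope = 0.669 x + 0.743 z). Measured up the slope from the ledge the slats cover 4-20 and 65-83 mm; fingertips may pass between them.
- stand_ledge (a point): Inner corner at the stand's middle, where ledge and slat plane meet (stand frame x -14, y 0, z 19 mm). The lower back edge of a well leaned lid lies on the line through it along the stand's y. The ledge is square to the slope, sticks 26 mm out of the slat plane, and ends in a lip 6 mm high that starts 22 mm out.
- hygro_box: Fixed wooden slide-lid box, 120 (x) x 146 (y) x 33 mm (z), walls 5 mm; origin under its centre. On its foam floor (110 x 136 mm, 12 mm above the origin) the hygrometers lie in a row along the box's y, 40 mm apart, their long sides along the box's x, with 26 mm or more free at both ends for the fingers.
- slide_lid (a joint): Travel of the box's sliding lid in m: 0 shut, 0.14 fully open, towards the box's +y; about 1.2 N of friction, stays where it is left. The lid plate's top is 31 mm above the bench.
- lid_pull (a point): Middle of the brass pull bar on the sliding lid: 34 mm along the box's x, 10 mm thick along its y, from 31 to 45 mm above the bench (this point at 39 mm).
- hygro_1: Black miniature digital hygrometer with a grey screen on top, 28 (x) x 46 (y) x 13 mm (z), 30 g; origin at the centre of its underside, z out of the screen. All three are alike, and either way round is right.
- hygro_2: Black miniature digital hygrometer with a grey screen on top, 28 (x) x 46 (y) x 13 mm (z), 30 g; origin at the centre of its underside, z out of the screen. All three are alike, and either way round is right.
- hygro_3: Black miniature digital hygrometer with a grey screen on top, 28 (x) x 46 (y) x 13 mm (z), 30 g; origin at the centre of its underside, z out of the screen. All three are alike, and either way round is right.
- lid_a: Loose cedar lid of a travel humidor, 90 (x) x 60 (y) x 18 mm (z), about 80 g, inner side up in the bay between a 50 mm high divider (face at world y = +0.036) and the side board (y = -0.438); origin at the centre of its underside, z out of the inner side, x towards the recess end; two brass hinge plates mark the other end. The number of lids varies; those not there read None.
- recess_a (a point): Centre of that lid's recess floor (lid frame x 21, y 0, z 5 mm); a seated hygrometer's origin belongs here, its top then flush. The recess is 31 (x) x 49 (y) x 13 mm deep, with a 2 mm bevel round its mouth.
- lid_b: Loose cedar lid of a travel humidor, 90 (x) x 60 (y) x 18 mm (z), about 80 g, inner side up in the bay between a 50 mm high divider (face at world y = +0.036) and the side board (y = -0.438); origin at the centre of its underside, z out of the inner side, x towards the recess end; two brass hinge plates mark the other end. The number of lids varies; those not there read None.
- recess_b (a point): Centre of that lid's recess floor (lid frame x 21, y 0, z 5 mm); a seated hygrometer's origin belongs here, its top then flush. The recess is 31 (x) x 49 (y) x 13 mm deep, with a 2 mm bevel round its mouth.
- lid_c: Loose cedar lid of a travel humidor, 90 (x) x 60 (y) x 18 mm (z), about 80 g, inner side up in the bay between a 50 mm high divider (face at world y = +0.036) and the side board (y = -0.438); origin at the centre of its underside, z out of the inner side, x towards the recess end; two brass hinge plates mark the other end. The number of lids varies; those not there read None.
- recess_c (a point): Centre of that lid's recess floor (lid frame x 21, y 0, z 5 mm); a seated hygrometer's origin belongs here, its top then flush. The recess is 31 (x) x 49 (y) x 13 mm deep, with a 2 mm bevel round its mouth.
- torch_lighter: Black torch lighter, 120 x 31 x 31 mm, lying at the left on the thin rolling plate; to be left alone.
- ring_gauge: Wooden ring gauge with bored holes, 150 x 46 x 9 mm, lying at the left on the rolling plate; to be left alone.

How it is judged:
By the outcome, as a careful person would: the job done as asked, in the order asked, and still so for the second after the job is handed in, with the robot touching nothing.
Of lid_a, lid_b, lid_c only 2 to 3 are there at a start; the rules pass over those that are not, and their reading is None.
At some moment in a run one of lid_a, lid_b, lid_c may be knocked a few centimetres aside while the robot is not near it.
Once in a run the grip may slacken for a moment while it holds something.
It also fails if it takes over 210 s, if anything falls off the work surface, if the arm or the gripper's body presses on something with over 40 N, if the wrist force passes 120 N, or if a joint passes its speed limit or range.

## Working session

There is one attempt and no reset: what is moved stays moved. The work goes in short steps, Python scripts to look and compute and a tool call to move; the robot and the scene stay as the last step left them, time stands still between calls to the robot, and variables do not carry over. Pictures are saved under pics/ and viewed, about 12 in all and at most 16, crops included, and the job is handed in when it is done.

Besides the shell and the picture viewer there is one more tool, called in YAML: its name, and indented under it one key for each argument. move_arm: Moves the arm, as the interface text tells. Its arguments: {"type":"object","properties":{"dp":{"type":"array","items":{"type":"array","items":{"type":"number"}}},"turn":{"type":"array","items":{"type":"number"}},"jaw":{"type":"array","items":{"type":"number"}},"grip_force":{"type":"number"}},"required":["dp","turn","jaw"]}

```bash
mkdir -p pics
cat > h.py <<'E'
import numpy as np, cv2
from scipy.spatial.transform import Rotation as R
from bench import ctrl
np.set_printoptions(precision=4, suppress=True)
def snap(cam, name=None):
    info=ctrl.camera_info(cam); im=ctrl.get_image(cam)
    if name: cv2.imwrite(f'pics/{name}.png', im[:,:,::-1])
    return im, info
def ground(info, px, z):
    "pixels -> world points on plane at height z"
    px=np.atleast_2d(np.asarray(px,float)); K=np.array(info['intrinsics']); E=np.array(info['extrinsics'])
    d=info.get('distortion'); d=None if d is None else np.array(d,float)
    u=cv2.undistortPoints(px.reshape(-1,1,2),K,d).reshape(-1,2)
    r=np.c_[u[:,0],-u[:,1],-np.ones(len(u))]@E[:3,:3]
    c=-E[:3,:3].T@E[:3,3]
    return c+r*((z-c[2])/r[:,2])[:,None]
def project(info,P):
    P=np.atleast_2d(P); K=np.array(info['intrinsics']); E=np.array(info['extrinsics'])
    q=P@E[:3,:3].T+E[:3,3]; d=info.get('distortion')
    return cv2.projectPoints(q*[1,-1,-1],np.zeros(3),np.zeros(3),K,None if d is None else np.array(d,float))[0].reshape(-1,2)
def rect_on(info, region, z):
    "min-area rectangle of a mask on plane z: centre, (long,short), yaw of long side"
    c,_=cv2.findContours(region.astype(np.uint8),0,1); c=max(c,key=cv2.contourArea).reshape(-1,2)
    g=ground(info,c,z)[:,:2]
    (cx,cy),(w,h),a=cv2.minAreaRect((g*1000).astype(np.float32))
    if w<h: w,h,a=h,w,a+90
    return np.array([cx,cy])/1000,(w,h),(a+90)%180-90
def tool(s=None):
    s=s or ctrl.get_state(); M=R.from_rotvec(s['tool_rot']).as_matrix(); return np.array(s['position']),M
def shift(target, s=None):
    "world target TCP -> dp units"
    p,M=tool(s); return M.T@(np.array(target)-p)/0.03
E
python3 - <<'E'
from h import *
s=ctrl.get_state(); print(s['time'],s['position'],tool(s)[1])
for cam in ['scene','side','wrist']:
    im,info=snap(cam,cam+'0'); print(cam,{k:(np.array(v).tolist() if k!='extrinsics' else np.array(v).round(3).tolist()) for k,v in info.items()})
    for t in ['lid_a','hygro_box','lid_pull','stand']:
        for m in ctrl.look_for(cam,t): print(cam,t,np.round(m['rect'],1),round(m['confidence'],2))
im=np.vstack([cv2.imread(f'pics/{c}0.png') for c in ['scene','side']])
cv2.imwrite('pics/v1.png',cv2.resize(im,(480,600)))
E
```

```text
0.0 [0.2653 0.5927 0.1941] [[-0.9128  0.4084 -0.0007]
 [ 0.4084  0.9128 -0.0018]
 [-0.0001 -0.0019 -1.    ]]
scene {'intrinsics': [[513.1942167595014, 0.0, 317.9616021021005], [0.0, 513.1942167595014, 197.02551125802435], [0.0, 0.0, 1.0]], 'extrinsics': [[-0.731, 0.683, -0.006, 0.309], [-0.612, -0.651, 0.449, 0.355], [0.302, 0.332, 0.894, -1.697], [0.0, 0.0, 0.0, 1.0]]}
scene lid_a [294.8 150.1  33.7  24.8] 0.93
scene lid_a [240.2 103.5  29.9  24.9] 0.74
scene lid_a [268.2 125.3  30.   30.5] 0.67
scene hygro_box [333.9 219.4  64.2  62.9] 0.68
scene lid_pull [339.3 219.7  61.2  56.2] 0.76
scene lid_pull [269.  125.2  33.7  31.6] 0.66
scene stand [234.  148.8  90.2  81.5] 0.95
side {'intrinsics': [[389.99895382230386, 0.0, 320.4306737264188], [0.0, 389.99895382230386, 199.7920371980422], [0.0, 0.0, 1.0]], 'extrinsics': [[0.227, -0.974, -0.006, -0.039], [0.797, 0.182, 0.576, -0.435], [-0.56, -0.135, 0.817, -1.169], [0.0, 0.0, 0.0, 1.0]]}
side lid_a [362.3 225.3  24.8  21.5] 0.65
side lid_a [432.9 236.6  21.9  26.9] 0.56
side hygro_box [300.  195.3  44.   36.3] 0.75
side hygro_box [297.9 194.2  39.9  25. ] 0.69
side lid_pull [298.5 192.6  36.3  21.1] 0.69
wrist {'intrinsics': [[346.066276524881, 0.0, 319.6077554680178], [0.0, 346.066276524881, 197.60914706838915], [0.0, 0.0, 1.0]], 'extrinsics': [[0.408, 0.913, -0.001, -0.65], [-0.879, 0.392, -0.27, 0.033], [-0.247, 0.111, 0.963, -0.39], [0.0, 0.0, 0.0, 1.0]]}
```

View pics/v1.png

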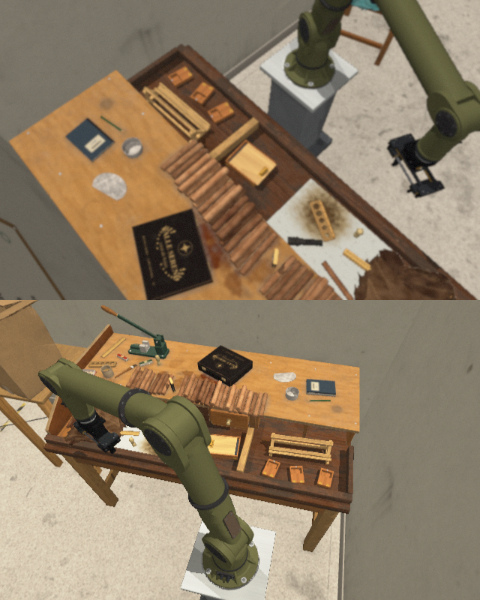

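Run:
```python
from h import *
for cam in ['scene','side']:
    im,info=snap(cam)
    for t,z in [('lid_a',.009),('hygro_box',.031),('lid_pull',.031),('stand',.03)]:
        for m in ctrl.masks_of(cam,t): print(cam,t,np.round(m['rect'],1),round(m['confidence'],2),*rect_on(info,m['region'],z))
```

```text
scene lid_a [241.5 103.8  27.8  25.4] 0.92 [ 0.451  -0.3428] (95.73950958251953, 72.85435485839844) -7.5483551025390625
scene lid_a [269.8 124.1  34.4  27. ] 0.86 [ 0.4371 -0.2102] (97.74833679199219, 69.70825958251953) 12.894975662231445
scene lid_a [292.6 149.7  37.1  28.8] 0.72 [ 0.4453 -0.0871] (96.97361755371094, 71.23464965820312) -11.176628112792969
scene hygro_box [333.8 217.9  65.2  64.9] 0.58 [0.5207 0.1665] (158.5750274658203, 131.25393676757812) -85.1486930847168
scene lid_pull [337.3 219.6  58.8  51.8] 0.92 [0.5146 0.1721] (140.90399169921875, 110.11944580078125) -84.16214847564697
scene stand [238.8 105.3  31.1  25.9] 0.67 [ 0.4589 -0.3287] (95.66593933105469, 71.78170013427734) -7.095771789550781
scene stand [234.1 148.2  87.4  82.7] 0.63 [ 0.578  -0.2173] (340.2840576171875, 100.37750244140625) -86.43033337593079
side lid_a [433.2 237.8  22.   27.4] 0.98 [ 0.4528 -0.3427] (103.00833892822266, 62.28909683227539) -6.6038970947265625
side lid_a [397.6 234.9  15.6  26.1] 0.86 [ 0.4386 -0.2102] (93.79842376708984, 63.43598937988281) 12.904240608215332
side hygro_box [299.4 195.3  47.9  33.8] 0.9 [0.5095 0.1652] (159.31480407714844, 141.6762237548828) -84.47649812698364
side lid_pull [298.4 192.9  37.   27.2] 0.9 [0.5177 0.1743] (137.07240295410156, 111.79450988769531) -84.73081254959106
side stand [399.4 196.2  85.4  43.3] 0.88 [ 0.585  -0.2116] (311.79486083984375, 144.64288330078125) -86.67710900306702
side stand [296.  193.2  36.4  22.5] 0.59 [0.5169 0.1753] (140.97251892089844, 113.76226043701172) -84.70530414581299
```

move_arm:
  dp:
    - [-1.3,-0.95,0]
    - [-2.6,-1.9,0]
    - [-3.9,-2.85,0]
    - [-5.2,-3.8,0]
    - [-6.5,-4.75,0]
  turn: [-1.2,-2.4,-3.6,-4.8,-5.8]
  jaw: [1,1,1,1,1]

```text
time: 1.75
position: [0.3861, 0.3818, 0.1955]
tool_rot: [-0.14, 3.138, 0.001]
ft_force: [1.2, 0.6, 0.6]
grip_width: 0.999
```

Run:
```python
from h import *
s=ctrl.get_state(); print(s['time'],s['position'],tool(s)[1],shift([.51,.17,.2],s), s['joint_positions'])
```

```text
1.75 [0.3861 0.3818 0.1955] [[-0.996  -0.0893  0.0005]
 [-0.0893  0.996   0.0006]
 [-0.0006  0.0005 -1.    ]] [-3.4824 -7.4009 -0.151 ] [-0.8389  0.0941  0.0109  1.7202 -0.001   1.3265  0.8324]
```

move_arm:
  dp:
    - [-0.7,-1.5,0]
    - [-1.4,-3,0]
    - [-2.1,-4.5,0]
    - [-2.8,-6,0]
    - [-3.5,-7.4,0]
  turn: [0,0,0,0,0]
  jaw: [1,1,1,1,1]

```text
time: 2.25
position: [0.5098, 0.1691, 0.1957]
tool_rot: [-0.133, 3.138, 0.001]
ft_force: [0.9, 0.7, -1.1]
grip_width: 1.002
```

move_arm:
  dp:
    - [0,0,0]
    - [0,0,0]
  turn: [0,0]
  jaw: [0,0]

```text
time: 2.45
position: [0.5093, 0.1703, 0.1954]
tool_rot: [-0.129, 3.139, 0.001]
ft_force: [-0.4, 0.9, -0.6]
grip_width: 0.894
```

Run:
```python
from h import *
s=ctrl.get_state(); print(s['time'],s['position'],tool(s)[1], s['joint_positions'],s['ft_force'])
im,info=snap('wrist','w1')
for t in ['lid_pull','hygro_box','slide_lid']:
    for m in ctrl.masks_of('wrist',t):
        print(t,np.round(m['rect'],1),round(m['confidence'],2),*rect_on(info,m['region'],.031))
```

```text
2.45 [0.5093 0.1703 0.1954] [[-0.9966 -0.082   0.    ]
 [-0.082   0.9966  0.0005]
 [-0.0001  0.0005 -1.    ]] [-0.5833  0.0777  0.2239  1.7406 -0.0183  1.3251  1.2973] [-0.4136  0.9423 -0.6123]
lid_pull [322.2 176.8 141.8 105.3] 0.65 [0.5124 0.1734] (141.07687377929688, 111.0757827758789) -83.52437829971313
hygro_box [312.8 177.7 156.3 114.2] 0.84 [0.5128 0.1653] (156.9246826171875, 123.69889831542969) -83.7869987487793
slide_lid [320.8 175.6 143.2 107.5] 0.68 [0.5126 0.1733] (142.11729431152344, 110.6352767944336) -83.98537302017212
```

View pics/w1.png

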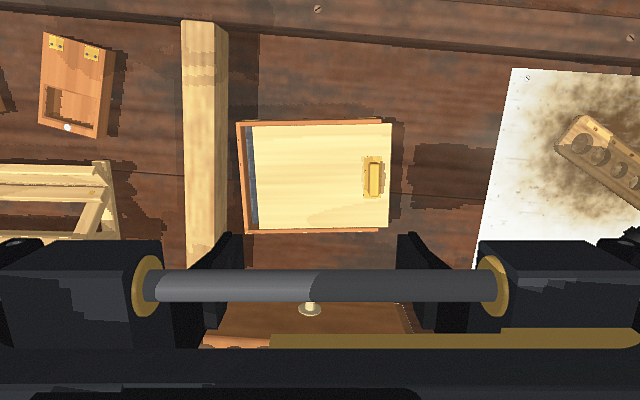

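Run:
```python
from h import *
info=ctrl.camera_info('wrist')
# bar's top face from the picture: corners approx (369,163)-(379,192)
print(ground(info,[[374,165],[374,178],[374,191],[370,178],[379,178]],.045))
im=cv2.imread('pics/w1.png'); c=cv2.resize(im[100:250,220:420],(800,600),interpolation=cv2.INTER_CUBIC); cv2.imwrite('pics/c1.png',c)
# box rim corners
P=ground(info,[[236,121],[245,234],[390,228],[379,117]],.033); print(P)
```

```text
[[0.4901 0.2258 0.045 ]
 [0.5032 0.2275 0.045 ]
 [0.5165 0.2293 0.045 ]
 [0.5035 0.2235 0.045 ]
 [0.5027 0.2325 0.045 ]]
[[0.4605 0.0858 0.033 ]
 [0.5798 0.0984 0.033 ]
 [0.5588 0.2541 0.033 ]
 [0.444  0.2265 0.033 ]]
```

View pics/c1.png

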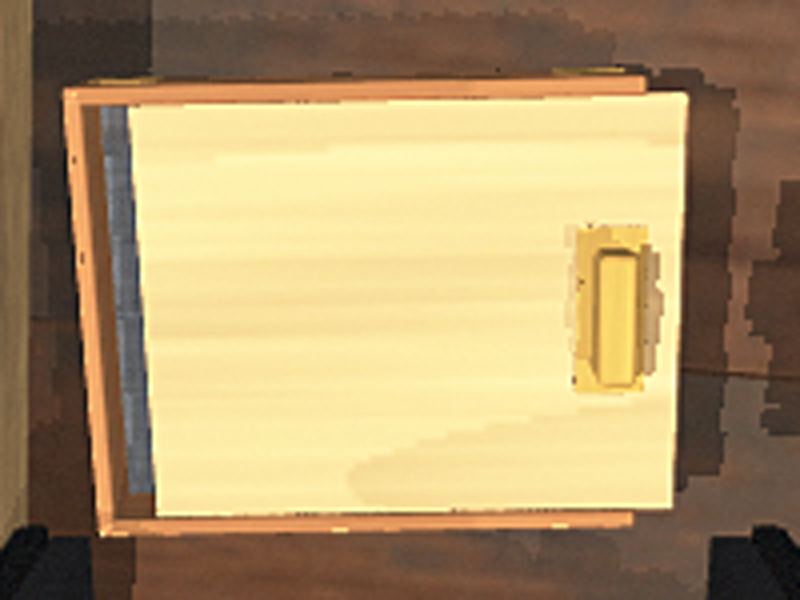

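```bash
cat > box.py <<'E'
from h import *
E
python3 - <<'E'
from h import *
info=ctrl.camera_info('wrist')
f=lambda L:np.array(L)/4+[220,100]
b=ground(info,f([[66,90],[100,534],[632,524],[645,80]]),.033)[:,:2]; print(b,np.linalg.norm(b-np.roll(b,-1,0),axis=1),b.mean(0))
for i,j in [(0,3),(1,2),(0,1),(3,2)]: print(np.degrees(np.arctan2(*(b[j]-b[i])[::-1])))
p=ground(info,f([[598,251],[637,251],[637,385],[603,385]]),.045)[:,:2]; print(p,p.mean(0))
print(shift(np.r_[p.mean(0),.12]),shift(np.r_[p.mean(0),.034]))
E
```

```text
[[0.4619 0.0863]
 [0.5792 0.0984]
 [0.5634 0.2417]
 [0.4467 0.2291]] [0.1179 0.1442 0.1174 0.1436] [0.5128 0.1639]
96.08683492798822
96.27604538724898
5.887809281031245
6.154443536838933
[[0.4883 0.2211]
 [0.4874 0.2307]
 [0.5215 0.2353]
 [0.5223 0.2267]] [0.5049 0.2284]
[-0.0566  1.842   2.508 ] [-0.0572  1.8406  5.3747]
```

move_arm:
  dp:
    - [0,1.0,1.0]
    - [0,1.84,2.4]
    - [-0.05,1.84,3.8]
    - [-0.05,1.84,5.0]
    - [-0.05,1.84,5.37]
  turn: [-0.28,-0.28,-0.28,-0.28,-0.28]
  jaw: [0,0,0,0,0]
  grip_force: 15

```text
time: 3.15
position: [0.5018, 0.2265, 0.0301]
tool_rot: [0.177, -3.13, 0.005]
ft_force: [-0.7, -0.9, -0.2]
grip_width: 0.5
```

move_arm:
  dp:
    - [0,0,0]
    - [0,0,0]
    - [0,0,0]
    - [0,0,0]
    - [0,0,0]
  turn: [0,0,0,0,0]
  jaw: [-1,-1,-1,-1,-1]

```text
time: 3.65
position: [0.5065, 0.2268, 0.0355]
tool_rot: [-0.172, 3.135, 0.002]
ft_force: [-0.6, -0.4, 0.3]
grip_width: 0.132
```

move_arm:
  dp:
    - [0,0,0]
    - [0,0,0]
  turn: [0,0]
  jaw: [-1,-1]

```text
time: 3.85
position: [0.5058, 0.2265, 0.0345]
tool_rot: [-0.172, 3.136, 0.0]
ft_force: [-0.4, 0.9, -0.6]
grip_width: 0.021
```

Run:
```python
from h import *
s=ctrl.get_state(); print(s['time'],s['position'],s['grip_width'],s['ft_force'],s['tool_rot'])
im,info=snap('wrist','w2'); print(project(info,[list(s['position']),[.505,.2284,.045]]))
```

```text
3.85 [0.5058 0.2265 0.0345] 0.020562579270135602 [-0.4395  0.9079 -0.6042] [-0.1722  3.1365  0.0004]
[[319.3492 233.5197]
 [322.9088 239.5611]]
```

View pics/w2.png

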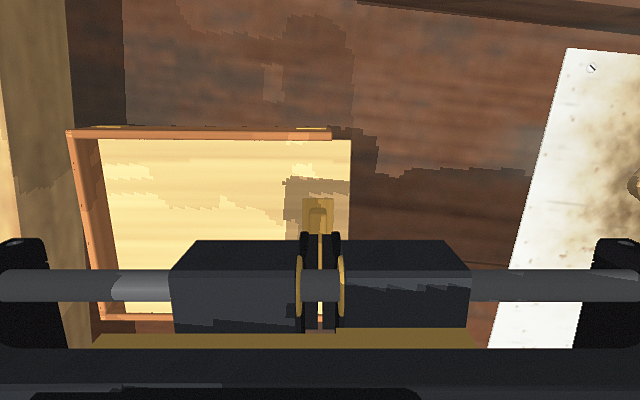

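move_arm:
  dp:
    - [0,0.2,0]
    - [0,0.5,0]
    - [0,0.9,0]
    - [0,1.3,0]
    - [0,1.7,0]
  turn: [0,0,0,0,0]
  jaw: [-1,-1,-1,-1,-1]

```text
time: 4.4
position: [0.4997, 0.2789, 0.0341]
tool_rot: [0.174, -3.137, -0.001]
ft_force: [-1.0, -0.1, -0.3]
grip_width: 0.006
```

move_arm:
  dp:
    - [0,0.5,0]
    - [0,1.1,0]
    - [0,1.7,0]
    - [0,2.3,0]
    - [0,2.8,0]
  turn: [0,0,0,0,0]
  jaw: [-1,-1,-1,-1,-1]

```text
time: 4.9
position: [0.4903, 0.363, 0.0341]
tool_rot: [0.174, -3.137, -0.001]
ft_force: [0.7, 0.5, -0.9]
grip_width: 0.004
```

Run:
```python
from h import *
s=ctrl.get_state(); print(s['time'],s['position'],s['grip_width'],s['ft_force'],s['tool_rot'])
im,info=snap('wrist','w3'); print(project(info,[list(s['position']),[.505,.2284,.045]]))
```

```text
4.9 [0.4903 0.363  0.0341] 0.004330084673074647 [ 0.6571  0.4828 -0.8795] [ 0.1745 -3.1367 -0.0008]
[[319.4161 233.4868]
 [ 74.5536 240.0391]]
```

View pics/w3.png

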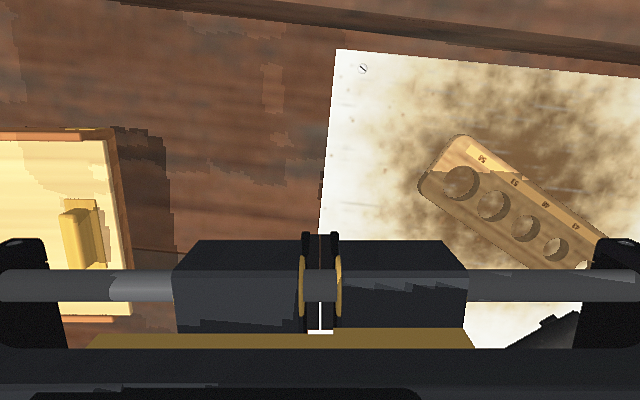

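Run:
```python
from h import *
info=ctrl.camera_info('wrist'); p,M=tool()
for h in [0,5,10,15,20]: print(h,project(info,[p+M@np.array([x,0,-h])/1e3 for x in (9.5,-9.5)]).round(1).tolist())
im=cv2.imread('pics/w3.png'); a=cv2.resize(im[190:280,40:130],(400,400),interpolation=2); b=cv2.resize(im[220:340,260:380],(400,400),interpolation=2)
cv2.imwrite('pics/c3.png',np.hstack([a,b]))
```

```text
0 [[319.4, 218.1], [319.4, 248.5]]
5 [[319.4, 221.0], [319.3, 252.1]]
10 [[319.3, 224.0], [319.3, 255.8]]
15 [[319.3, 227.3], [319.3, 259.8]]
20 [[319.3, 230.6], [319.3, 263.9]]
```

View pics/c3.png

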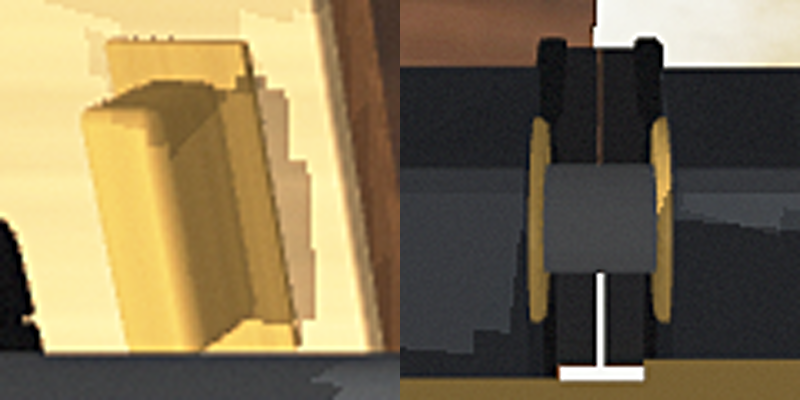

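Run:
```python
from h import *
info=ctrl.camera_info('wrist')
for z in (.031,.045,.055): print(z,ground(info,[[59.1,215.2],[76,216.5],[64.3,199.2],[95,199.5],[107.5,267.6]],z)[:,:2].tolist())
```

```text
0.031 [[0.4965643635408765, 0.21401950869208497], [0.4962563292110037, 0.22374275340023256], [0.4863548609947015, 0.21783818262557947], [0.484526521634886, 0.2353704180719255], [0.5274396214182705, 0.240361140239283]]
0.045 [[0.49063024471157063, 0.22447006989091003], [0.49034468010156923, 0.23348404759974875], [0.4811654794884514, 0.2280101887243895], [0.47947050926727003, 0.24426352639540885], [0.5192532912989168, 0.24889019781198563]]
0.055 [[0.4863915884049236, 0.2319347564614994], [0.4861220735948303, 0.24044211488511744], [0.4774587784125584, 0.23527590736639667], [0.4758590718618301, 0.2506157466264684], [0.5134059126422357, 0.25498238179248756]]
```

move_arm:
  dp:
    - [0,-0.5,-1.0]
    - [0,-2,-1]
    - [0,-3.5,-1]
    - [0,-5,-1]
    - [0,-5.6,-1]
  turn: [0,0,0,0,0]
  jaw: [-1,-1,-1,-1,-1]

```text
time: 5.45
position: [0.5102, 0.1877, 0.0643]
tool_rot: [-0.162, 3.137, -0.004]
ft_force: [0.9, -0.3, -0.4]
grip_width: 0.005
```

move_arm:
  dp:
    - [0,0,0.6]
    - [0,0,0.7]
    - [0,0,0.8]
    - [0,0,0.9]
    - [0,0,0.95]
  turn: [0,0,0,0,0]
  jaw: [-1,-1,-1,-1,-1]

```text
time: 5.95
position: [0.5093, 0.1944, 0.0357]
tool_rot: [-0.174, 3.137, 0.0]
ft_force: [-0.3, -0.8, 0.5]
grip_width: 0.005
```

move_arm:
  dp:
    - [0,0,0.05]
    - [0,0,0.1]
    - [0,0,0.15]
    - [0,0,0.2]
    - [0,0,0.2]
  turn: [0,0,0,0,0]
  jaw: [-1,-1,-1,-1,-1]

```text
time: 6.45
position: [0.5092, 0.1936, 0.0295]
tool_rot: [0.172, -3.137, 0.0]
ft_force: [0.6, 0.7, 0.4]
grip_width: 0.004
```

move_arm:
  dp:
    - [0,0,0.05]
    - [0,0,0.1]
    - [0,0,0.15]
    - [0,0,0.2]
    - [0,0,0.2]
  turn: [0,0,0,0,0]
  jaw: [-1,-1,-1,-1,-1]

```text
time: 6.95
position: [0.5091, 0.1936, 0.0234]
tool_rot: [0.172, -3.137, 0.0]
ft_force: [-0.2, -0.6, -0.4]
grip_width: 0.005
```

move_arm:
  dp:
    - [0,0,0.05]
    - [0,0,0.1]
    - [0,0,0.15]
    - [0,0,0.15]
    - [0,0,0.15]
  turn: [0,0,0,0,0]
  jaw: [-1,-1,-1,-1,-1]

```text
time: 7.45
position: [0.5093, 0.1937, 0.0191]
tool_rot: [0.172, -3.137, -0.0]
ft_force: [0.6, 0.4, -0.3]
grip_width: 0.004
```

move_arm:
  dp:
    - [0,0,0.05]
    - [0,0,0.1]
    - [0,0,0.15]
    - [0,0,0.15]
    - [0,0,0.15]
  turn: [0,0,0,0,0]
  jaw: [-1,-1,-1,-1,-1]

```text
time: 7.95
position: [0.5092, 0.1937, 0.0146]
tool_rot: [0.172, -3.137, 0.0]
ft_force: [-0.3, 0.6, 0.5]
grip_width: 0.005
```

move_arm:
  dp:
    - [0,0,0.03]
    - [0,0,0.06]
    - [0,0,0.1]
    - [0,0,0.1]
    - [0,0,0.1]
  turn: [0,0,0,0,0]
  jaw: [-1,-1,-1,-1,-1]

```text
time: 8.45
position: [0.5093, 0.1937, 0.0116]
tool_rot: [0.172, -3.137, -0.0]
ft_force: [0.2, 0.3, -0.1]
grip_width: 0.005
```

Run:
```python
from h import *
s=ctrl.get_state(); print(s['time'],s['position'],s['grip_width'],s['ft_force'],s['tool_rot'])
im,info=snap('wrist','w4')
im2,i2=snap('scene','s4'); im3,i3=snap('side','d4')
p=project(i2,s['position'])[0].astype(int); q=project(i3,s['position'])[0].astype(int); print(p,q)
w=cv2.resize(im[180:340,140:400],(520,320)); 
c=lambda I,p:cv2.resize(I[p[1]-40:p[1]+40,p[0]-50:p[0]+50],(400,280),interpolation=2)
o=np.zeros((600,800,3),np.uint8); o[:280,:400]=c(im2,p); o[:280,400:]=c(im3,q); o[280:600,:520]=w; cv2.imwrite('pics/v4.png',o[:,:,::-1])
```

```text
8.45 [0.5093 0.1937 0.0116] 0.004661249750000363 [ 0.2116  0.3224 -0.0825] [ 0.1723 -3.1368 -0.    ]
[342 224] [290 196]
```

View pics/v4.png

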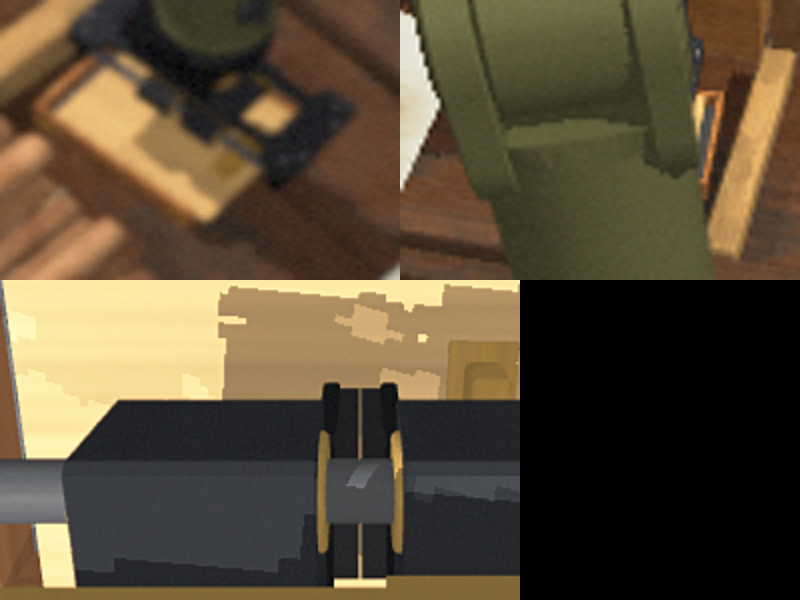

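move_arm:
  dp:
    - [0,0,0.03]
    - [0,0,0.06]
    - [0,0,0.09]
    - [0,0,0.09]
    - [0,0,0.09]
  turn: [0,0,0,0,0]
  jaw: [-1,-1,-1,-1,-1]

```text
time: 9.1
position: [0.5093, 0.1937, 0.0089]
tool_rot: [0.172, -3.137, -0.0]
ft_force: [0.0, -0.2, -0.5]
grip_width: 0.003
```

move_arm:
  dp:
    - [0,0,0.03]
    - [0,0,0.06]
    - [0,0,0.09]
    - [0,0,0.09]
    - [0,0,0.09]
  turn: [0,0,0,0,0]
  jaw: [-1,-1,-1,-1,-1]

```text
time: 9.6
position: [0.5093, 0.1936, 0.0062]
tool_rot: [0.172, -3.137, -0.0]
ft_force: [-0.7, -0.7, -0.8]
grip_width: 0.008
```

move_arm:
  dp:
    - [0,0,0.03]
    - [0,0,0.06]
    - [0,0,0.09]
    - [0,0,0.09]
    - [0,0,0.09]
  turn: [0,0,0,0,0]
  jaw: [-1,-1,-1,-1,-1]

```text
time: 10.1
position: [0.5094, 0.1937, 0.0043]
tool_rot: [-0.172, 3.137, 0.0]
ft_force: [-2.6, -1.2, 6.1]
grip_width: 0.005
```

Run:
```python
from h import *
s=ctrl.get_state(); print(s['time'],s['position'],s['grip_width'],s['ft_force'],s['torque'],s['joint_torque'])
im,info=snap('wrist','w5')
print([ (np.round(m['rect'],1),m['confidence']) for m in ctrl.look_for('wrist','lid_pull')], project(info,[[.5065,.230,.031],[.5065,.23,.045]]))
cv2.imwrite('pics/v5.png',im[100:400,50:600,::-1])
```

```text
10.1 [0.5094 0.1937 0.0043] 0.005192031206870498 [-2.5644 -1.1864  6.0555] [-0.1742  0.4819 -0.0527] [ -0.0265 -37.9603   1.7368 -24.9111   0.0036  -0.6829   0.0008]
[(array([280.6, 240.5, 304.1, 189.2]), 0.85)] [[390.6417 254.9975]
 [396.4982 267.767 ]]
```

View pics/v5.png

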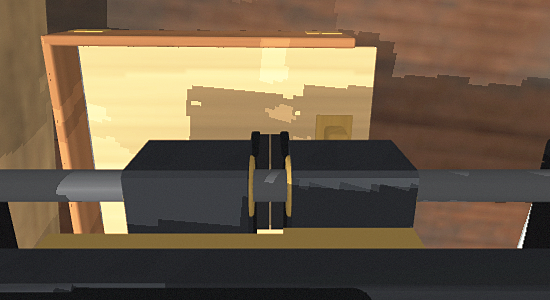

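move_arm:
  dp:
    - [0,0,-1]
    - [0,0,-1.6]
    - [0,1.18,-1.6]
    - [0,1.18,-1.6]
    - [0,1.18,-1.6]
  turn: [0,0,0,0,0]
  jaw: [0,0,0,0,0]

```text
time: 10.7
position: [0.505, 0.2297, 0.0514]
tool_rot: [0.176, -3.136, 0.0]
ft_force: [0.8, -0.5, -0.0]
grip_width: 0.374
```

move_arm:
  dp:
    - [0,0,0.0]
    - [0,0,0.4]
    - [0,0,0.9]
    - [0,0,1.3]
    - [0,0,1.45]
  turn: [0,0,0,0,0]
  jaw: [0,0,0,0,0]

```text
time: 11.2
position: [0.5037, 0.2277, 0.0054]
tool_rot: [0.172, -3.133, 0.003]
ft_force: [-0.7, -0.3, -0.8]
grip_width: 0.498
```

move_arm:
  dp:
    - [0,0,0]
    - [0,0,0]
    - [0,0,0]
    - [0,0,0]
    - [0,0,0]
  turn: [0,0,0,0,0]
  jaw: [-1,-1,-1,-1,-1]

```text
time: 11.7
position: [0.506, 0.2287, 0.0086]
tool_rot: [-0.172, 3.136, -0.0]
ft_force: [-0.2, -0.2, 1.0]
grip_width: 0.13
```

move_arm:
  dp:
    - [0,0,0]
    - [0,0,0]
  turn: [0,0]
  jaw: [-1,-1]

```text
time: 11.9
position: [0.5059, 0.2287, 0.0086]
tool_rot: [-0.172, 3.136, 0.0]
ft_force: [0.8, -1.1, 2.5]
grip_width: 0.11
```

move_arm:
  dp:
    - [0,0.2,0]
    - [0,0.6,0]
    - [0,1.1,0]
    - [0,1.6,0]
    - [0,2.1,0]
  turn: [0,0,0,0,0]
  jaw: [-1,-1,-1,-1,-1]

```text
time: 12.4
position: [0.4992, 0.2938, 0.0085]
tool_rot: [-0.174, 3.135, 0.002]
ft_force: [3.4, -1.2, 4.3]
grip_width: 0.112
```

move_arm:
  dp:
    - [0,0.5,0]
    - [0,1.0,0]
    - [0,1.5,0]
    - [0,1.9,0]
    - [0,2.1,0]
  turn: [0,0,0,0,0]
  jaw: [-1,-1,-1,-1,-1]

```text
time: 12.9
position: [0.4931, 0.3539, 0.0084]
tool_rot: [-0.174, 3.134, -0.004]
ft_force: [5.1, -11.8, 9.5]
grip_width: 0.111
```

move_arm:
  dp:
    - [0,0,0]
    - [0,0,0]
    - [0,0,0]
  turn: [0,0,0]
  jaw: [-1,-1,-1]

```text
time: 13.2
position: [0.4931, 0.3538, 0.0086]
tool_rot: [-0.171, 3.135, -0.001]
ft_force: [5.2, -2.3, 6.1]
grip_width: 0.109
```

move_arm:
  dp:
    - [0,0,0]
    - [0,0,0]
    - [0,0,0]
    - [0,0,-2]
    - [0,0,-4]
  turn: [0,0,0,0,0]
  jaw: [0,0,0,0,0]

```text
time: 13.7
position: [0.4889, 0.3535, 0.1067]
tool_rot: [0.174, -3.131, 0.005]
ft_force: [1.2, 0.7, 0.2]
grip_width: 0.457
```

Run:
```python
from h import *
print(shift([.515,.17,.17]))
```

```text
[-0.1758 -6.1817 -2.0945]
```

move_arm:
  dp:
    - [0,-1.3,-1.5]
    - [0,-2.8,-2.5]
    - [0,-4.2,-2.5]
    - [0,-5.6,-2.5]
    - [0,-6.1,-2.5]
  turn: [0,0,0,0,0]
  jaw: [1,1,1,1,1]

```text
time: 14.2
position: [0.512, 0.1667, 0.1834]
tool_rot: [0.162, -3.137, 0.002]
ft_force: [-0.5, -0.1, 0.4]
grip_width: 0.869
```

move_arm:
  dp:
    - [0,0,0]
  turn: [0]
  jaw: [1]

```text
time: 14.3
position: [0.5115, 0.1697, 0.1829]
tool_rot: [0.165, -3.136, 0.0]
ft_force: [0.4, 0.8, 0.4]
grip_width: 0.949
```

Run:
```python
from h import *
s=ctrl.get_state(); print(s['time'],s['position'],tool(s)[1][:,1])
im,info=snap('wrist','w6')
for m in ctrl.masks_of('wrist','hygro_1'): print(np.round(m['rect'],1),round(m['confidence'],2),*rect_on(info,m['region'],.025))
for m in ctrl.masks_of('wrist','lid_a'): print('lid',np.round(m['rect'],1),round(m['confidence'],2),*rect_on(info,m['region'],.018))
```

```text
14.3 [0.5115 0.1697 0.1829] [-0.105   0.9945 -0.0001]
[349.4 179.2  26.   44.7] 0.73 [0.5102 0.2004] (46.062984466552734, 28.28724479675293) 6.086347579956055
[274.1 179.1  28.6  46.3] 0.72 [0.5165 0.1215] (45.92500686645508, 28.673446655273438) 6.085605621337891
[309.4 174.8  28.8  45.9] 0.66 [0.5095 0.1577] (45.744441986083984, 28.468698501586914) 6.178577423095703
[456.6 177.8 149.6 107.2] 0.62 [0.4997 0.3031] (144.0623779296875, 111.90486145019531) -83.92500734329224
```

View pics/w6.png

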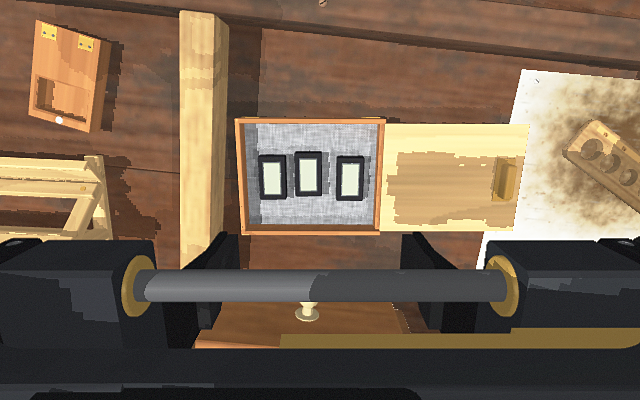

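move_arm:
  dp:
    - [0,-0.8,0.8]
    - [0,-1.61,1.6]
    - [0,-1.61,2.4]
    - [0,-1.61,2.4]
    - [0,-1.61,2.4]
  turn: [1.6,3.2,4.8,6.4,8]
  jaw: [0.42,0.42,0.42,0.42,0.42]

```text
time: 14.95
position: [0.5156, 0.1266, 0.1094]
tool_rot: [-0.913, -3.003, 0.002]
ft_force: [0.3, 0.3, -0.1]
grip_width: 0.725
```

move_arm:
  dp:
    - [0,0,0.3]
    - [0,0,0.6]
    - [0,0,1]
    - [0,0,1.4]
    - [0,0,1.7]
  turn: [1.6,3.2,4.8,6.4,8]
  jaw: [0.42,0.42,0.42,0.42,0.42]

```text
time: 15.45
position: [0.5159, 0.1271, 0.0587]
tool_rot: [-1.885, -2.511, 0.002]
ft_force: [0.1, 0.1, 0.0]
grip_width: 0.707
```

move_arm:
  dp:
    - [0,0,0]
    - [0,0,0]
    - [0,0,0]
  turn: [1,2,2]
  jaw: [0.42,0.42,0.42]

```text
time: 15.75
position: [0.5163, 0.1268, 0.0594]
tool_rot: [-2.091, -2.343, 0.001]
ft_force: [0.4, -0.9, -0.2]
grip_width: 0.709
```

Run:
```python
from h import *
s=ctrl.get_state(); print(s['time'],s['position'],tool(s)[1][:,1],s['joint_positions'],s['grip_width'])
im,info=snap('wrist')
for m in ctrl.masks_of('wrist','hygro_1'): print(np.round(m['rect'],1),round(m['confidence'],2),*rect_on(info,m['region'],.025))
print(shift([.5165,.1215,-.0075],s))
```

```text
15.75 [0.5163 0.1268 0.0594] [ 0.9936  0.1133 -0.0011] [-0.6424  0.1877  0.3875  1.9171 -0.0816  1.053  -0.107 ] 0.7091980774888602
[323.5 221.1  67.3  43.1] 0.72 [0.5183 0.1233] (46.78639221191406, 30.980697631835938) 6.595217704772949
[327.4 102.3  74.9  46.2] 0.66 [0.5114 0.201 ] (45.396949768066406, 28.68903923034668) 5.221867084503174
[318.9 166.7  71.7  46. ] 0.63 [0.5109 0.1586] (46.91718292236328, 29.57049560546875) 5.23762845993042
[-0.1776 -0.0119  2.2297]
```

move_arm:
  dp:
    - [0.16,0,0]
    - [0.16,0,0.8]
    - [0.16,0,1.5]
    - [0.16,0,2.0]
    - [0.16,0,2.22]
  turn: [0,0,0,0,0]
  jaw: [0.42,0.42,0.42,0.42,0.42]
  grip_force: 12

```text
time: 16.35
position: [0.5152, 0.1294, -0.008]
tool_rot: [-2.093, -2.341, 0.003]
ft_force: [-0.5, 0.3, -0.3]
grip_width: 0.708
```

move_arm:
  dp:
    - [0,0,0]
    - [0,0,0]
    - [0,0,0]
    - [0,0,0]
    - [0,0,0]
  turn: [0,0,0,0,0]
  jaw: [0.42,-1,-1,-1,-1]

```text
time: 16.85
position: [0.5172, 0.1293, -0.0056]
tool_rot: [2.096, 2.34, 0.003]
ft_force: [-0.4, -0.2, 2.9]
grip_width: 0.529
```

move_arm:
  dp:
    - [0,0,0]
    - [0,0,-0.5]
    - [0,0,-1.5]
    - [0,0,-3]
    - [0,0,-4]
  turn: [0,0,0,0,0]
  jaw: [-1,-1,-1,-1,-1]

```text
time: 17.35
position: [0.5172, 0.1289, 0.1169]
tool_rot: [2.096, 2.338, 0.004]
ft_force: [0.7, -0.4, 0.7]
grip_width: 0.533
```

move_arm:
  dp:
    - [-1,-0.1,-1]
    - [-2,-0.2,-2]
    - [-3,-0.3,-2.8]
    - [-4,-0.4,-2.8]
    - [-5,-0.4,-2.8]
  turn: [-1.4,-2.8,-4.2,-5.6,-7]
  jaw: [-1,-1,-1,-1,-1]

```text
time: 17.85
position: [0.521, -0.0229, 0.1995]
tool_rot: [1.288, 2.863, 0.003]
ft_force: [0.3, 0.3, -1.1]
grip_width: 0.522
```

move_arm:
  dp:
    - [0,0,0]
    - [0,0,0]
    - [0,0,0]
    - [0,0,0]
    - [0,0,0]
  turn: [-1.5,-3,-4.5,-6,-7.5]
  jaw: [-1,-1,-1,-1,-1]

```text
time: 18.35
position: [0.5206, -0.0217, 0.1982]
tool_rot: [0.299, 3.127, 0.0]
ft_force: [0.4, 0.2, -1.0]
grip_width: 0.52
```

Run:
```python
from h import *
s=ctrl.get_state(); print(s['time'],s['position'],tool(s)[1],s['joint_positions'],s['grip_width'])
print(shift([.53,-.2,.22],s))
```

```text
18.35 [ 0.5206 -0.0217  0.1982] [[-0.9819  0.1896  0.0002]
 [ 0.1896  0.9819  0.0002]
 [-0.0001  0.0003 -1.    ]] [-0.481   0.0367  0.487   1.7804 -0.0179  1.3286  1.3901] 0.5200578460586044
[-1.4358 -5.7754 -0.7278]
```

move_arm:
  dp:
    - [-0.3,-1.2,-0.2]
    - [-0.6,-2.4,-0.4]
    - [-0.9,-3.6,-0.6]
    - [-1.2,-4.8,-0.7]
    - [-1.4,-5.8,-0.7]
  turn: [0,0,0,0,0]
  jaw: [-1,-1,-1,-1,-1]

```text
time: 18.85
position: [0.528, -0.2028, 0.22]
tool_rot: [0.309, 3.125, -0.001]
ft_force: [0.7, 0.8, -0.4]
grip_width: 0.523
```

move_arm:
  dp:
    - [0,0,0]
  turn: [0]
  jaw: [-1]

```text
time: 18.95
position: [0.5266, -0.2064, 0.2196]
tool_rot: [0.32, 3.125, -0.005]
ft_force: [-0.5, -0.4, 0.0]
grip_width: 0.52
```

Run:
```python
from h import *
s=ctrl.get_state(); print(s['time'],s['position'],s['joint_positions'])
im,info=snap('wrist','w7')
for t in ['lid_a','recess_a','stand','hygro_1']:
  for m in ctrl.masks_of('wrist',t): print(t,np.round(m['rect'],1),round(m['confidence'],2),*rect_on(info,m['region'],.018))
```

```text
18.95 [ 0.5266 -0.2064  0.2196] [-0.2674  0.1403  0.6582  1.6525 -0.0845  1.3771  1.7688]
lid_a [289.4  75.3  82.1  99.8] 0.77 [ 0.4234 -0.2195] (89.83692169189453, 60.00584030151367) 7.594437599182129
lid_a [188.8 123.4  74.1  86.8] 0.73 [ 0.4488 -0.3403] (90.00918579101562, 67.0956039428711) -7.279052734375
lid_a [413.5  67.9  62.3  90.6] 0.66 [ 0.4418 -0.0894] (89.66035461425781, 63.65932083129883) -10.554084777832031
recess_a [186.8 125.5  69.8  84. ] 0.64 [ 0.4487 -0.3401] (89.71509552001953, 65.30715942382812) -7.250007629394531
recess_a [413.6  69.   67.4  94.1] 0.56 [ 0.4414 -0.0899] (90.39705657958984, 64.220703125) -10.76751708984375
stand [335.2 199.2 293.6 140.7] 0.87 [ 0.5844 -0.2004] (331.80096435546875, 123.93892669677734) -86.71788954734802
hygro_1 [635.1  90.9   9.7  43.2] 0.81 [0.5115 0.1416] (46.443641662597656, 8.236797332763672) 2.342021942138672
hygro_1 [321.8 253.9  89.7  37.5] 0.65 [ 0.6281 -0.2284] (110.84513854980469, 43.93242263793945) 78.4606704711914
hygro_1 [336.4 201.6 292.2 140.5] 0.4 [ 0.5835 -0.2001] (330.8189392089844, 123.63135528564453) -86.76406168937683
```

View pics/w7.png

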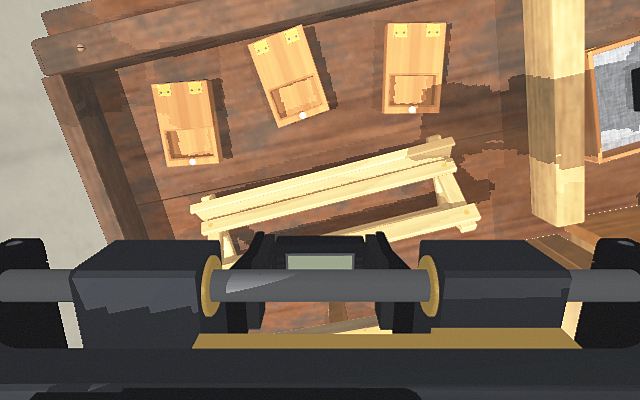

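Run:
```python
from h import *
info=ctrl.camera_info('wrist'); p,M=tool(); M0=M
for x in (4,7,10,14): print(x,project(info,[p+M@np.array([x,y,-h])/1e3 for y in(-23,23) for h in (17,30.5)]).round(1).tolist())
im=cv2.imread('pics/w7.png'); cv2.imwrite('pics/c7.png',cv2.resize(im[225:285,270:370],(800,480),interpolation=2))
```

```text
4 [[276.6, 238.2], [273.3, 248.6], [362.9, 238.2], [366.2, 248.7]]
7 [[276.4, 232.9], [273.1, 243.0], [363.1, 233.0], [366.4, 243.1]]
10 [[276.2, 227.6], [272.9, 237.3], [363.3, 227.7], [366.6, 237.4]]
14 [[276.0, 220.4], [272.6, 229.7], [363.6, 220.5], [366.9, 229.8]]
```

View pics/c7.png

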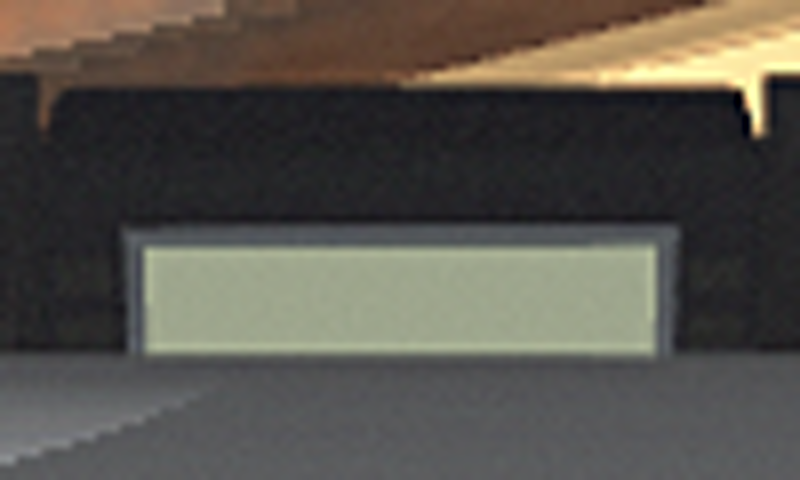

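```bash
cat >> h.py <<'E'
def goto(c,yaw,off,tipz,s=None,dz=.0265):
    "lid centre, lid yaw deg, TCP offset (lid x,y in m), fingertip height -> dp, turn units"
    p,M=tool(s); a=np.radians(yaw); Rz=np.array([[np.cos(a),-np.sin(a)],[np.sin(a),np.cos(a)]])
    t=np.r_[np.array(c)+Rz@np.array(off),tipz-dz]
    ty=np.degrees(np.arctan2(M[1,1],M[0,1])); e=(yaw+90-ty+90)%180-90
    return shift(t,s).round(3), round(-e/5,2), t
E
python3 - <<'E'
from h import *
s=ctrl.get_state(); print(s['position'],s['joint_positions'][6])
print(goto([.4422,-.0876],-10.6,[.013,0],.037,s))
E
```

```text
[ 0.5285 -0.1985  0.2185] 1.7674720292771955
(array([3.098, 3.073, 6.938]), np.float64(-0.1), array([ 0.455 , -0.09  ,  0.0105]))
```

move_arm:
  dp:
    - [0.8,0.8,0.8]
    - [1.6,1.6,1.7]
    - [2.4,2.4,2.6]
    - [3.1,3.07,3.6]
    - [3.1,3.07,4.5]
  turn: [-0.1,-0.1,-0.1,-0.1,-0.1]
  jaw: [-1,-1,-1,-1,-1]

```text
time: 19.7
position: [0.4528, -0.0864, 0.0821]
tool_rot: [-0.281, -3.127, -0.005]
ft_force: [-0.5, 1.0, 0.1]
grip_width: 0.523
```

move_arm:
  dp:
    - [0,0,0.5]
    - [0,0,1.1]
    - [0,0,1.6]
    - [0,0,2.0]
    - [0,0,2.3]
  turn: [0,0,0,0,0]
  jaw: [-1,-1,-1,-1,-1]

```text
time: 20.2
position: [0.4548, -0.0909, 0.0138]
tool_rot: [-0.291, -3.128, -0.0]
ft_force: [-0.2, -0.6, 1.0]
grip_width: 0.529
```

move_arm:
  dp:
    - [0,0,0]
    - [0,0,0]
    - [0,0,0]
  turn: [0,0,0]
  jaw: [-1,-1,-1]

```text
time: 20.5
position: [0.4557, -0.0919, 0.0151]
tool_rot: [0.293, 3.127, 0.0]
ft_force: [0.7, 0.3, 0.2]
grip_width: 0.522
```

Run:
```python
from h import *
s=ctrl.get_state(); print(s['time'],s['position'],s['ft_force'],s['grip_width'])
im,info=snap('wrist','w8')
for m in ctrl.masks_of('wrist','lid_a'): print(np.round(m['rect'],1),round(m['confidence'],2),*rect_on(info,m['region'],.018))
cv2.imwrite('pics/c8.png',cv2.resize(im[60:300,200:440],(600,600),interpolation=2)[:,:,::-1])
print(goto([.4422,-.0876],-10.6,[.013,0],.037,s))
```

```text
20.5 [ 0.4557 -0.0919  0.0151] [0.7074 0.3005 0.1691] 0.521693454526252
[ 88.9 198.  171.2 140.4] 0.82 [ 0.4125 -0.2153] (70.20370483398438, 68.48651885986328) -82.44970369338989
[322.9 181.4 110.7 107.7] 0.74 [ 0.4267 -0.0843] (60.63180160522461, 60.31754684448242) -10.657852172851562
(array([0.035, 0.058, 0.155]), np.float64(-0.02), array([ 0.455 , -0.09  ,  0.0105]))
```

View pics/c8.png

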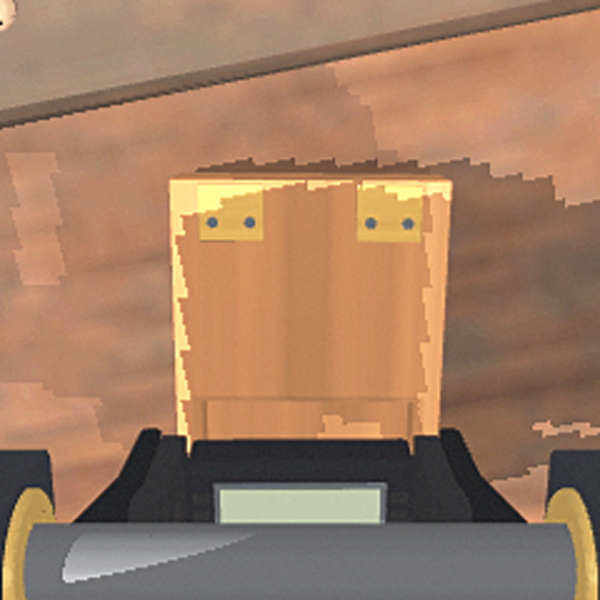

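Run:
```python
from h import *
info=ctrl.camera_info('wrist'); p,M=tool()
f=lambda L:np.array(L)/2.5+[200,60]
def T(px,z): return ((ground(info,f(px),z)-p)@M*1000).round(1)[:,:2]
print('hinge edge corners',T([[170,180],[452,180]],.018).tolist())
print('bevel line/sides',T([[205,398],[408,398]],.018).tolist())
print('sides low',T([[179,420],[440,420]],.018).tolist())
for z in(.030,.0326,.035): print('hygro edge',T([[190,440],[412,440]],z).tolist())
```

```text
hinge edge corners [[58.6, -27.4], [58.7, 32.3]]
bevel line/sides [[9.8, -21.4], [9.8, 24.7]]
sides low [[4.5, -27.5], [4.5, 32.2]]
hygro edge [[4.4, -23.6], [4.5, 24.3]]
hygro edge [[5.5, -23.2], [5.5, 23.9]]
hygro edge [[6.4, -22.9], [6.5, 23.6]]
```

move_arm:
  dp:
    - [0.035,0.07,0]
    - [0.035,0.07,0.15]
    - [0.035,0.07,0.3]
    - [0.035,0.07,0.4]
    - [0.035,0.07,0.5]
  turn: [0,0,0,0,0]
  jaw: [-1,-1,-1,-1,-1]

```text
time: 21.1
position: [0.4541, -0.0896, -0.001]
tool_rot: [-0.293, -3.127, 0.0]
ft_force: [-0.2, -0.1, -0.6]
grip_width: 0.522
```

move_arm:
  dp:
    - [0,0,0.05]
    - [0,0,0.1]
    - [0,0,0.15]
    - [0,0,0.2]
    - [0,0,0.2]
  turn: [0,0,0,0,0]
  jaw: [-1,-1,-1,-1,-1]

```text
time: 21.6
position: [0.4543, -0.0896, -0.0067]
tool_rot: [-0.293, -3.128, 0.0]
ft_force: [-0.3, -0.4, -0.0]
grip_width: 0.521
```

move_arm:
  dp:
    - [0,0,0]
    - [0,0,0]
    - [0,0,0]
    - [0,0,-0.5]
    - [0,0,-1.2]
  turn: [0,0,0,0,0]
  jaw: [0.35,0.35,0.35,0.35,0.35]

```text
time: 22.1
position: [0.4531, -0.0896, 0.029]
tool_rot: [-0.293, -3.125, 0.001]
ft_force: [-0.1, 0.6, -0.3]
grip_width: 0.673
```

move_arm:
  dp:
    - [-0.27,0,0]
    - [-0.27,0,0]
    - [-0.27,0,0]
    - [-0.27,0,0]
    - [-0.27,0,0]
  turn: [0,0,0,0,0]
  jaw: [-1,-1,-1,-1,-1]

```text
time: 22.6
position: [0.4616, -0.0911, 0.0288]
tool_rot: [-0.293, -3.126, 0.0]
ft_force: [-1.2, -0.5, 0.5]
grip_width: 0.306
```

move_arm:
  dp:
    - [0,0,0]
    - [0,0,0.3]
    - [0,0,0.7]
    - [0,0,1.0]
    - [0,0,1.15]
  turn: [0,0,0,0,0]
  jaw: [-1,-1,-1,-1,-1]

```text
time: 23.1
position: [0.4611, -0.0911, -0.0067]
tool_rot: [-0.293, -3.125, 0.001]
ft_force: [0.1, -0.4, 0.3]
grip_width: 0.008
```

move_arm:
  dp:
    - [0,0,0.05]
    - [0,0,0.1]
    - [0,0,0.15]
    - [0,0,0.15]
  turn: [0,0,0,0]
  jaw: [-1,-1,-1,-1]

```text
time: 23.5
position: [0.4626, -0.0912, -0.0089]
tool_rot: [0.293, 3.128, 0.001]
ft_force: [-2.6, -0.6, 4.1]
grip_width: 0.002
```

move_arm:
  dp:
    - [0,0,0.06]
    - [0,0,0.1]
    - [0,0,0.1]
    - [0,0,-1]
    - [0,0,-2.5]
  turn: [0,0,0,0,0]
  jaw: [-1,-1,-1,-1,-1]

```text
time: 24.0
position: [0.4605, -0.0911, 0.0652]
tool_rot: [-0.293, -3.124, 0.001]
ft_force: [1.7, 0.6, -0.0]
grip_width: 0.007
```

move_arm:
  dp:
    - [-0.8,0,-1.2]
    - [-1.8,0,-2.4]
    - [-2.5,0,-3.6]
    - [-2.5,0,-4.2]
    - [-2.5,0,-4.2]
  turn: [0,0,0,0,0]
  jaw: [-1,-1,-1,-1,-1]

```text
time: 24.5
position: [0.5385, -0.1056, 0.1947]
tool_rot: [0.293, 3.122, 0.0]
ft_force: [0.4, -0.0, -0.5]
grip_width: 0.004
```

Run:
```python
from h import *
s=ctrl.get_state(); print(s['time'],s['position'],s['joint_positions'],s['ft_force'])
im,info=snap('wrist','w9')
for t in ['hygro_1','lid_a']:
  for m in ctrl.masks_of('wrist',t): print(t,np.round(m['rect'],1),round(m['confidence'],2),*rect_on(info,m['region'],.018))
cv2.imwrite('pics/c9.png',cv2.resize(im[60:260,200:440],(720,600),interpolation=2)[:,:,::-1])
print(goto([.51,.158],6.1-90,[0,0],.095,s))
```

```text
24.5 [ 0.5385 -0.1056  0.1947] [-0.3967  0.1029  0.585   1.731  -0.0594  1.3191  1.584 ] [ 0.3932 -0.0076 -0.4858]
hygro_1 [571.6  97.7  39.5  53.4] 0.88 [0.5107 0.1573] (48.860530853271484, 35.951839447021484) 7.488114833831787
hygro_1 [320.2  97.4  44.   31.3] 0.59 [ 0.4619 -0.0916] (45.712730407714844, 27.18952178955078) 79.32657623291016
hygro_1 [187.9  82.   92.1 109.9] 0.41 [ 0.4238 -0.2174] (90.66301727294922, 64.8941650390625) 7.7816338539123535
lid_a [187.8  77.9  96.1 107.5] 0.85 [ 0.4235 -0.2173] (91.20022583007812, 64.85196685791016) 7.333101749420166
lid_a [320.1  73.2  60.1  96.5] 0.7 [ 0.4422 -0.0878] (89.5631332397461, 59.802490234375) -10.990463256835938
lid_a [ 81.6 128.7  89.6  94. ] 0.69 [ 0.4487 -0.3377] (90.71492767333984, 71.18323516845703) -7.31488037109375
(array([2.593, 8.455, 4.196]), np.float64(14.64), array([0.51  , 0.158 , 0.0685]))
```

View pics/c9.png

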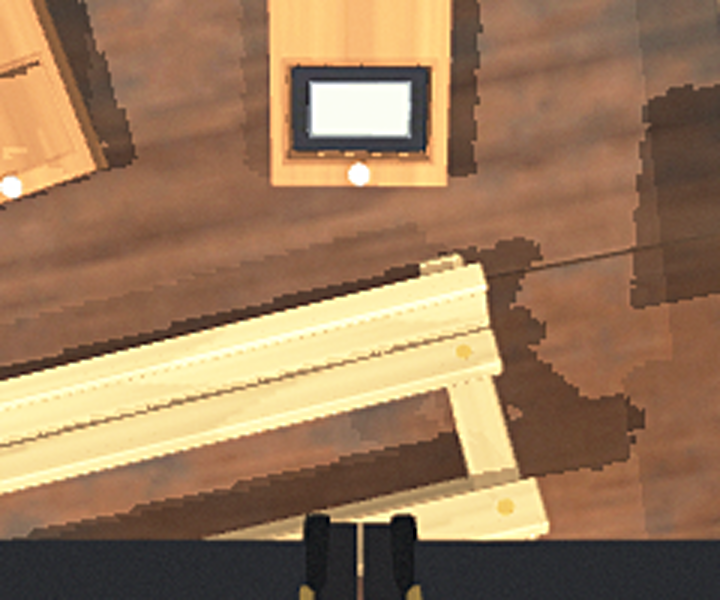

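move_arm:
  dp:
    - [0.4,1.4,0]
    - [0.9,2.8,0]
    - [1.3,4.2,0]
    - [1.7,5.6,0]
    - [2.15,7.0,0]
  turn: [0,0,0,0,0]
  jaw: [0.42,0.42,0.42,0.42,0.42]

```text
time: 25.15
position: [0.51, 0.1147, 0.1899]
tool_rot: [-0.293, -3.126, 0.001]
ft_force: [0.2, 0.2, -0.4]
grip_width: 0.37
```

move_arm:
  dp:
    - [0.44,1.45,0.5]
    - [0.44,1.45,1]
    - [0.44,1.45,1.5]
    - [0.44,1.45,2]
    - [0.44,1.45,2.5]
  turn: [1.5,3,4.5,6,7.5]
  jaw: [0.42,0.42,0.42,0.42,0.42]

```text
time: 25.65
position: [0.5051, 0.1581, 0.1142]
tool_rot: [-1.289, -2.863, 0.003]
ft_force: [-0.2, 0.0, 0.4]
grip_width: 0.702
```

move_arm:
  dp:
    - [0,0,0.5]
    - [0,0,1]
    - [0,0,1.4]
    - [0,0,1.7]
    - [0,0,1.7]
  turn: [1.5,3,4.5,6,7.14]
  jaw: [0.42,0.42,0.42,0.42,0.42]

```text
time: 26.15
position: [0.5039, 0.1575, 0.0624]
tool_rot: [-2.104, -2.33, 0.008]
ft_force: [-0.1, 0.4, 0.6]
grip_width: 0.707
```

move_arm:
  dp:
    - [0,0,0]
    - [0,0,0]
    - [0,0,0]
  turn: [0,0,0]
  jaw: [0.42,0.42,0.42]

```text
time: 26.45
position: [0.5064, 0.1584, 0.0653]
tool_rot: [-2.098, -2.338, 0.0]
ft_force: [-0.6, 0.4, 0.6]
grip_width: 0.709
```

Run:
```python
from h import *
s=ctrl.get_state(); print(s['time'],s['position'],s['joint_positions'],s['grip_width'])
im,info=snap('wrist')
for m in ctrl.masks_of('wrist','hygro_1'): print(np.round(m['rect'],1),round(m['confidence'],2),*rect_on(info,m['region'],.025))
print(goto([.51,.158],6.1-90,[0,0],.0195,s))
```

```text
26.45 [0.5064 0.1584 0.0653] [-0.7413  0.1795  0.4263  1.916  -0.0846  1.0637 -0.1718] 0.709407098288375
[337.6 151.1  69.8  43.9] 0.79 [0.5114 0.2017] (45.31319808959961, 28.312070846557617) 5.292111873626709
[327.5 210.3  69.6  46.5] 0.65 [0.5109 0.1598] (45.357872009277344, 29.874353408813477) 6.250163555145264
(array([-0.026,  0.118,  2.408]), np.float64(0.02), array([ 0.51 ,  0.158, -0.007]))
```

move_arm:
  dp:
    - [-0.02,0.13,0]
    - [-0.02,0.13,0.8]
    - [-0.02,0.13,1.6]
    - [-0.02,0.13,2.2]
    - [-0.02,0.13,2.42]
  turn: [0,0,0,0,0]
  jaw: [0.42,0.42,0.42,0.42,0.42]

```text
time: 27.05
position: [0.5096, 0.1577, -0.0089]
tool_rot: [-2.099, -2.336, 0.004]
ft_force: [0.4, -0.1, -0.2]
grip_width: 0.714
```

move_arm:
  dp:
    - [0,0,0]
    - [0,0,0]
    - [0,0,0]
    - [0,0,0]
    - [0,0,0]
  turn: [0,0,0,0,0]
  jaw: [0.42,-1,-1,-1,-1]

```text
time: 27.55
position: [0.5115, 0.1587, -0.0061]
tool_rot: [2.1, 2.336, 0.003]
ft_force: [-0.4, -0.4, 3.9]
grip_width: 0.528
```

move_arm:
  dp:
    - [0,0,0]
    - [0,0,-0.5]
    - [0,0,-1.5]
    - [0,0,-3]
    - [0,0,-4.5]
  turn: [0,0,0,0,0]
  jaw: [-1,-1,-1,-1,-1]

```text
time: 28.05
position: [0.5099, 0.1577, 0.1296]
tool_rot: [-2.101, -2.336, 0.002]
ft_force: [0.8, 1.6, 0.5]
grip_width: 0.525
```

Run:
```python
from h import *
s=ctrl.get_state(); print(s['time'],s['position'],s['grip_width'])
print(goto([.4235,-.2195],7.5,[.07,0],.25,s))
```

```text
28.05 [0.5099 0.1577 0.1296] 0.525170323681461
(array([-12.144,  -1.864,  -3.121]), np.float64(17.71), array([ 0.4929, -0.2104,  0.2235]))
```

move_arm:
  dp:
    - [-1.4,-0.2,-0.7]
    - [-2.9,-0.4,-1.4]
    - [-4.4,-0.7,-2.1]
    - [-5.9,-0.9,-2.6]
    - [-7.4,-1.1,-3.1]
  turn: [0,0,0,0,0]
  jaw: [-1,-1,-1,-1,-1]

```text
time: 28.55
position: [0.5008, -0.0679, 0.2226]
tool_rot: [2.1, 2.336, 0.003]
ft_force: [0.5, 0.3, -0.2]
grip_width: 0.524
```

move_arm:
  dp:
    - [-1.4,-0.2,0]
    - [-2.7,-0.4,0]
    - [-3.8,-0.6,0]
    - [-4.5,-0.7,0]
    - [-4.74,-0.76,0]
  turn: [-1.6,-3.2,-4.8,-6.4,-8]
  jaw: [-1,-1,-1,-1,-1]

```text
time: 29.05
position: [0.4925, -0.2136, 0.2217]
tool_rot: [1.173, 2.914, -0.001]
ft_force: [0.1, -1.0, 0.1]
grip_width: 0.526
```

move_arm:
  dp:
    - [0,0,0]
    - [0,0,0]
    - [0,0,0]
    - [0,0,0]
    - [0,0,0]
  turn: [-1.6,-3.2,-4.8,-6.4,-8]
  jaw: [-1,-1,-1,-1,-1]

```text
time: 29.55
position: [0.4934, -0.2098, 0.2214]
tool_rot: [0.099, 3.14, 0.001]
ft_force: [0.0, 0.8, -1.1]
grip_width: 0.528
```

move_arm:
  dp:
    - [0,0,0]
    - [0,0,0]
    - [0,0,0]
    - [0,0,0]
  turn: [-1.5,-2.29,-2.29,-2.29]
  jaw: [-1,-1,-1,-1]

```text
time: 29.95
position: [0.4936, -0.2098, 0.2213]
tool_rot: [-0.203, 3.135, 0.001]
ft_force: [0.3, -0.3, -0.3]
grip_width: 0.525
```

Run:
```python
from h import *
s=ctrl.get_state(); print(s['time'],s['position'],s['joint_positions'],s['grip_width'])
im,info=snap('wrist','w10')
for m in ctrl.masks_of('wrist','lid_a'): print(np.round(m['rect'],1),round(m['confidence'],2),*rect_on(info,m['region'],.018))
print(goto([.4235,-.2195],7.5,[.021,0],.042,s))
```

```text
29.95 [ 0.4936 -0.2098  0.2213] [-0.3461  0.0648  0.7373  1.7181 -0.0449  1.3755  2.0993] 0.5249127398956257
[210.6 112.2  72.8  95.2] 0.73 [ 0.4484 -0.3408] (90.92163848876953, 65.40791320800781) -6.6200408935546875
[433.9 135.   83.4  90.2] 0.71 [ 0.4416 -0.0906] (89.6172866821289, 64.7357406616211) -10.984336853027344
[321.1 102.5  61.3  86.9] 0.58 [ 0.4238 -0.2199] (90.72953033447266, 61.4231071472168) 7.49547004699707
(array([ 1.662, -0.02 ,  6.859]), np.float64(-0.01), array([ 0.4443, -0.2168,  0.0155]))
```

move_arm:
  dp:
    - [0.5,0,1]
    - [1.0,0,2.2]
    - [1.5,0,3.4]
    - [1.66,-0.02,4.4]
    - [1.66,-0.02,5.2]
  turn: [0,0,0,0,0]
  jaw: [-1,-1,-1,-1,-1]

```text
time: 30.55
position: [0.4429, -0.2167, 0.0633]
tool_rot: [0.204, -3.134, -0.002]
ft_force: [0.6, -0.3, -0.7]
grip_width: 0.525
```

move_arm:
  dp:
    - [0,0,0.6]
    - [0,0,1.1]
    - [0,0,1.5]
    - [0,0,1.66]
    - [0,0,1.66]
  turn: [0,0,0,0,0]
  jaw: [-1,-1,-1,-1,-1]

```text
time: 31.05
position: [0.4443, -0.2168, 0.0147]
tool_rot: [0.206, -3.134, -0.0]
ft_force: [0.6, -0.2, -0.7]
grip_width: 0.521
```

move_arm:
  dp:
    - [0,0,0]
    - [0,0,0]
    - [0,0,0]
  turn: [0,0,0]
  jaw: [-1,-1,-1]

```text
time: 31.35
position: [0.4451, -0.217, 0.0157]
tool_rot: [-0.207, 3.133, -0.0]
ft_force: [-0.7, -0.3, -1.1]
grip_width: 0.525
```

```bash
cat >> h.py <<'E'
def lid_in_tool(cam_info, region):
    "lid mask seen from the robot side: hinge-edge x, side y's (mm, tool frame), yaw error (deg)"
    p,M=tool(); c,_=cv2.findContours(region.astype(np.uint8),0,1); c=max(c,key=cv2.contourArea).reshape(-1,2)
    q=((ground(cam_info,c,.018)-p)@M*1000)[:,:2]
    e=[np.median(q[(q[:,0]>a)&(q[:,0]<a+22)&s,1]) for a in (20,) for s in (q[:,1]<0,q[:,1]>0)]
    top=q[(abs(q[:,1])<22)&(q[:,0]>40)]
    return np.median(top[:,0]), e, np.degrees(np.polyfit(top[:,1],top[:,0],1)[0])
E
python3 - <<'E'
from h import *
s=ctrl.get_state(); print(s['time'],s['position'],s['ft_force'],s['grip_width'])
im,info=snap('wrist','w11')
for m in ctrl.masks_of('wrist','lid_a'):
  print(np.round(m['rect'],1),round(m['confidence'],2))
  if abs(m['rect'][0]-320)<60: print(lid_in_tool(info,m['region']))
print(goto([.4238,-.2197],7.5,[.021,0],.042,s))
g=cv2.cvtColor(im,7).astype(int)
for c in (290,305,350): print(c,[(r,g[r,c]) for r in range(200,262,2)])
E
```

```text
31.35 [ 0.4451 -0.217   0.0157] [-0.6633 -0.2842 -1.141 ] 0.5252902822384923
[547.7 218.9 146.8 103.4] 0.92
[322.5 173.9 117.2 117.2] 0.9
(np.float64(66.69421674572796), [np.float64(-29.148535819505582), np.float64(29.807093986396772)], np.float64(0.043053612407700594))
[109.8 194.6 135.3 148.9] 0.8
(array([0.017, 0.004, 0.006]), np.float64(0.01), array([ 0.4446, -0.217 ,  0.0155]))
290 [(200, np.int64(149)), (202, np.int64(149)), (204, np.int64(150)), (206, np.int64(137)), (208, np.int64(151)), (210, np.int64(148)), (212, np.int64(149)), (214, np.int64(145)), (216, np.int64(148)), (218, np.int64(149)), (220, np.int64(145)), (222, np.int64(98)), (224, np.int64(38)), (226, np.int64(39)), (228, np.int64(37)), (230, np.int64(42)), (232, np.int64(44)), (234, np.int64(46)), (236, np.int64(45)), (238, np.int64(41)), (240, np.int64(110)), (242, np.int64(189)), (244, np.int64(193)), (246, np.int64(184)), (248, np.int64(227)), (250, np.int64(228)), (252, np.int64(227)), (254, np.int64(227)), (256, np.int64(227)), (258, np.int64(228)), (260, np.int64(228))]
305 [(200, np.int64(147)), (202, np.
[... 621 characters left out ...]
(260, np.int64(231))]
350 [(200, np.int64(143)), (202, np.int64(146)), (204, np.int64(148)), (206, np.int64(132)), (208, np.int64(184)), (210, np.int64(181)), (212, np.int64(183)), (214, np.int64(181)), (216, np.int64(181)), (218, np.int64(182)), (220, np.int64(185)), (222, np.int64(125)), (224, np.int64(33)), (226, np.int64(34)), (228, np.int64(41)), (230, np.int64(45)), (232, np.int64(48)), (234, np.int64(45)), (236, np.int64(42)), (238, np.int64(44)), (240, np.int64(106)), (242, np.int64(190)), (244, np.int64(190)), (246, np.int64(191)), (248, np.int64(191)), (250, np.int64(191)), (252, np.int64(193)), (254, np.int64(192)), (256, np.int64(193)), (258, np.int64(192)), (260, np.int64(190))]
```

move_arm:
  dp:
    - [0.045,0.01,0]
    - [0.045,0.01,0.15]
    - [0.045,0.01,0.3]
    - [0.045,0.01,0.42]
    - [0.045,0.01,0.52]
  turn: [0,0,0,0,0]
  jaw: [-1,-1,-1,-1,-1]

```text
time: 31.95
position: [0.4429, -0.2167, -0.0011]
tool_rot: [0.207, -3.134, -0.0]
ft_force: [0.5, -0.1, -0.3]
grip_width: 0.524
```

move_arm:
  dp:
    - [0,0,0.05]
    - [0,0,0.1]
    - [0,0,0.15]
    - [0,0,0.2]
    - [0,0,0.2]
  turn: [0,0,0,0,0]
  jaw: [-1,-1,-1,-1,-1]

```text
time: 32.45
position: [0.4431, -0.2168, -0.0067]
tool_rot: [0.206, -3.135, -0.0]
ft_force: [-0.4, -0.2, -0.7]
grip_width: 0.524
```

move_arm:
  dp:
    - [0,0,0]
    - [0,0,0]
    - [0,0,0]
    - [0,0,-0.5]
    - [0,0,-1.2]
  turn: [0,0,0,0,0]
  jaw: [0.35,0.35,0.35,0.35,0.35]

```text
time: 32.95
position: [0.442, -0.2165, 0.029]
tool_rot: [0.206, -3.132, -0.001]
ft_force: [0.5, 0.8, -0.3]
grip_width: 0.672
```

move_arm:
  dp:
    - [0,0,0]
    - [0,0,0]
    - [0,0,0]
    - [0,0,0]
    - [0,0,0]
  turn: [0,0,0,0,0]
  jaw: [-1,-1,-1,-1,-1]

```text
time: 33.45
position: [0.4427, -0.2166, 0.0288]
tool_rot: [0.207, -3.134, -0.0]
ft_force: [0.3, 0.7, 0.0]
grip_width: 0.309
```

move_arm:
  dp:
    - [0,0,0]
    - [0,0,0.3]
    - [0,0,0.7]
    - [0,0,1.0]
    - [0,0,1.15]
  turn: [0,0,0,0,0]
  jaw: [-1,-1,-1,-1,-1]

```text
time: 33.95
position: [0.442, -0.2165, -0.0067]
tool_rot: [0.206, -3.132, -0.001]
ft_force: [-0.7, 0.8, -0.2]
grip_width: 0.007
```

move_arm:
  dp:
    - [0,0,0.05]
    - [0,0,0.1]
    - [0,0,0.15]
    - [0,0,0.2]
    - [0,0,0.24]
  turn: [0,0,0,0,0]
  jaw: [-1,-1,-1,-1,-1]

```text
time: 34.45
position: [0.4435, -0.2169, -0.0091]
tool_rot: [0.206, -3.135, -0.004]
ft_force: [-13.1, 5.8, 40.8]
grip_width: 0.002
```

move_arm:
  dp:
    - [0,0,0]
    - [0,0,-1]
    - [0,0,-2.4]
    - [-0.8,0,-3.8]
    - [-2,0,-4.8]
  turn: [0,0,0,0,0]
  jaw: [-1,-1,-1,-1,-1]

```text
time: 34.95
position: [0.5031, -0.21, 0.1354]
tool_rot: [-0.202, 3.131, 0.002]
ft_force: [-0.0, -1.1, 0.8]
grip_width: 0.002
```

move_arm:
  dp:
    - [0,0,-0.5]
    - [0,0,-1]
    - [0,0,-1]
  turn: [0,0,0]
  jaw: [0.42,0.42,0.42]

```text
time: 35.25
position: [0.5029, -0.2099, 0.1633]
tool_rot: [-0.205, 3.133, -0.001]
ft_force: [0.7, 0.3, -0.5]
grip_width: 0.194
```

Run:
```python
from h import *
s=ctrl.get_state(); print(s['time'],s['position'],s['joint_positions'],s['ft_force'])
im,info=snap('wrist','w12')
for t in ['hygro_1','lid_a']:
  for m in ctrl.masks_of('wrist',t): print(t,np.round(m['rect'],1),round(m['confidence'],2),*rect_on(info,m['region'],.018))
print(goto([.5105,.2008],6.1-90,[0,0],.095,s))
```

```text
35.25 [ 0.5029 -0.2099  0.1633] [-0.347   0.1304  0.7568  1.7839 -0.0945  1.2616  2.1358] [ 0.7418  0.2588 -0.5393]
hygro_1 [445.2 153.   51.5  41.2] 0.88 [ 0.4617 -0.0935] (47.68467330932617, 28.76905059814453) 79.56974029541016
hygro_1 [321.6 116.7  49.6  28.5] 0.61 [ 0.4422 -0.2168] (45.13294219970703, 27.433008193969727) -82.45146608352661
lid_a [188.9 103.3  85.  110.2] 0.97 [ 0.4485 -0.3403] (90.6384506225586, 65.38845825195312) -7.1479949951171875
lid_a [321.1  93.2  69.1 102.2] 0.92 [ 0.4237 -0.2196] (89.3820571899414, 60.85380554199219) 7.529143810272217
lid_a [454.9 129.   98.7 109. ] 0.74 [ 0.4415 -0.0904] (89.42423248291016, 65.25234985351562) -11.060699462890625
lid_a [445.8 154.3  52.5  44.7] 0.45 [ 0.4611 -0.0931] (47.931034088134766, 28.275371551513672) 78.46414947509766
(array([-2.029, 13.541,  3.155]), np.float64(-17.72), array([0.5105, 0.2008, 0.0685]))
```

move_arm:
  dp:
    - [-0.2,1.5,0]
    - [-0.4,3.1,0]
    - [-0.7,4.7,0]
    - [-0.9,6.2,0]
    - [-1.1,7.8,0]
  turn: [0,0,0,0,0]
  jaw: [0.42,0.42,0.42,0.42,0.42]

```text
time: 35.9
position: [0.5032, 0.0285, 0.1606]
tool_rot: [0.205, -3.133, 0.0]
ft_force: [0.3, -0.6, -0.2]
grip_width: 0.694
```

move_arm:
  dp:
    - [-0.2,1.4,0]
    - [-0.5,2.9,0]
    - [-0.7,4.4,0]
    - [-0.93,5.5,0]
    - [-0.93,5.74,0]
  turn: [1.5,3,4.5,6,7.5]
  jaw: [0.42,0.42,0.42,0.42,0.42]

```text
time: 36.4
position: [0.5077, 0.2066, 0.1599]
tool_rot: [-0.81, -3.033, 0.001]
ft_force: [-0.5, 0.2, -0.1]
grip_width: 0.711
```

move_arm:
  dp:
    - [0,0,0.7]
    - [0,0,1.4]
    - [0,0,2.1]
    - [0,0,2.7]
    - [0,0,3.1]
  turn: [1.5,3,4.5,6,7.5]
  jaw: [0.42,0.42,0.42,0.42,0.42]

```text
time: 36.9
position: [0.5076, 0.2004, 0.0659]
tool_rot: [-1.751, -2.606, 0.006]
ft_force: [0.2, 0.0, 0.9]
grip_width: 0.712
```

move_arm:
  dp:
    - [0,0,0]
    - [0,0,0]
    - [0,0,0]
    - [0,0,0]
  turn: [1.6,3.28,3.28,3.28]
  jaw: [0.42,0.42,0.42,0.42]

```text
time: 37.3
position: [0.509, 0.2012, 0.068]
tool_rot: [-2.095, -2.34, 0.002]
ft_force: [-0.5, -0.6, 0.7]
grip_width: 0.71
```

Run:
```python
from h import *
s=ctrl.get_state(); print(s['time'],s['position'],s['joint_positions'],s['grip_width'])
im,info=snap('wrist')
for m in ctrl.masks_of('wrist','hygro_1'): print(np.round(m['rect'],1),round(m['confidence'],2),*rect_on(info,m['region'],.025))
print(goto([.5105,.2008],6.1-90,[0,0],.0195,s))
```

```text
37.3 [0.509  0.2012 0.068 ] [-0.881   0.2197  0.5116  1.8755 -0.1211  1.0784 -0.2118] 0.710075325004248
[325.2 209.1  65.9  42.4] 0.64 [0.5111 0.2029] (45.944854736328125, 30.133878707885742) 6.3948869705200195
(array([-0.018,  0.052,  2.499]), np.float64(0.04), array([ 0.5105,  0.2008, -0.007 ]))
```

move_arm:
  dp:
    - [0,0.06,0]
    - [0,0.06,0.8]
    - [0,0.06,1.6]
    - [0,0.06,2.2]
    - [0,0.06,2.51]
  turn: [0,0,0,0,0]
  jaw: [0.42,0.42,0.42,0.42,0.42]

```text
time: 37.9
position: [0.5105, 0.2014, -0.0081]
tool_rot: [-2.098, -2.338, 0.003]
ft_force: [-0.1, -0.2, -0.3]
grip_width: 0.709
```

move_arm:
  dp:
    - [0,0,0]
    - [0,0,0]
    - [0,0,0]
    - [0,0,0]
    - [0,0,0]
  turn: [0,0,0,0,0]
  jaw: [0.42,-1,-1,-1,-1]

```text
time: 38.4
position: [0.5123, 0.2024, -0.0055]
tool_rot: [2.099, 2.337, 0.003]
ft_force: [0.4, -0.5, 2.7]
grip_width: 0.524
```

move_arm:
  dp:
    - [0,0,0]
    - [0,0,-0.5]
    - [0,0,-1.5]
    - [0,0,-3]
    - [0,0,-4.5]
  turn: [0,0,0,0,0]
  jaw: [-1,-1,-1,-1,-1]

```text
time: 38.9
position: [0.5108, 0.2014, 0.1302]
tool_rot: [-2.1, -2.337, 0.002]
ft_force: [1.6, 0.6, -1.0]
grip_width: 0.525
```

Run:
```python
from h import *
s=ctrl.get_state(); print(s['time'],s['position'],s['grip_width'])
print(goto([.4487,-.3435],-7.2,[.07,0],.25,s))
```

```text
38.9 [0.5108 0.2014 0.1302] 0.5251995058312368
(array([-18.377,  -1.725,  -3.095]), np.float64(-15.34), array([ 0.5181, -0.3523,  0.2235]))
```

move_arm:
  dp:
    - [-1.4,-0.1,-0.7]
    - [-2.9,-0.3,-1.4]
    - [-4.4,-0.4,-2.1]
    - [-5.9,-0.6,-2.6]
    - [-7.4,-0.7,-3.1]
  turn: [0,0,0,0,0]
  jaw: [-1,-1,-1,-1,-1]

```text
time: 39.4
position: [0.5138, -0.0231, 0.2232]
tool_rot: [-2.1, -2.337, -0.003]
ft_force: [1.0, -0.2, -0.4]
grip_width: 0.526
```

move_arm:
  dp:
    - [-1.6,-0.2,0]
    - [-3.2,-0.3,0]
    - [-4.8,-0.5,0]
    - [-6.4,-0.6,0]
    - [-8,-0.75,0]
  turn: [0,0,0,0,0]
  jaw: [-1,-1,-1,-1,-1]

```text
time: 39.9
position: [0.5174, -0.2636, 0.2225]
tool_rot: [2.098, 2.337, 0.003]
ft_force: [-0.3, 0.5, -1.1]
grip_width: 0.526
```

move_arm:
  dp:
    - [-1.2,-0.1,0]
    - [-2.2,-0.2,0]
    - [-2.97,-0.28,0]
    - [-2.97,-0.28,0]
    - [-2.97,-0.28,0]
  turn: [-1.5,-3,-4.6,-6.2,-7.7]
  jaw: [-1,-1,-1,-1,-1]

```text
time: 40.4
position: [0.5178, -0.3528, 0.2219]
tool_rot: [-1.207, -2.9, 0.001]
ft_force: [-0.8, 0.2, -0.3]
grip_width: 0.525
```

move_arm:
  dp:
    - [0,0,0]
    - [0,0,0]
    - [0,0,0]
    - [0,0,0]
    - [0,0,0]
  turn: [-1.6,-3.2,-4.8,-6.4,-7.64]
  jaw: [-1,-1,-1,-1,-1]

```text
time: 40.9
position: [0.5185, -0.3514, 0.2222]
tool_rot: [0.188, 3.136, 0.001]
ft_force: [0.1, -0.3, -1.1]
grip_width: 0.523
```

Run:
```python
from h import *
s=ctrl.get_state(); print(s['time'],s['position'],s['joint_positions'],s['grip_width'])
im,info=snap('wrist','w13')
for m in ctrl.masks_of('wrist','lid_a'): print(np.round(m['rect'],1),round(m['confidence'],2),*rect_on(info,m['region'],.018))
print(goto([.4487,-.3435],-7.2,[.0215,0],.042,s))
```

```text
40.9 [ 0.5185 -0.3514  0.2222] [-0.0178  0.3045  0.7185  1.4976 -0.2015  1.4149  2.1599] 0.522966638056416
[320.4 105.5  55.6  87. ] 0.87 [ 0.4483 -0.343 ] (88.83509063720703, 60.4101448059082) -6.8372650146484375
[429.2  63.   75.5  98.1] 0.73 [ 0.4237 -0.222 ] (89.99855041503906, 64.22077178955078) 7.496960163116455
[552.2  69.   80.1  94. ] 0.57 [ 0.4415 -0.0932] (90.67497253417969, 69.9398422241211) -10.843696594238281
(array([ 1.625, -0.024,  6.889]), np.float64(0.06), array([ 0.47  , -0.3462,  0.0155]))
```

Run:
```python
from h import *
info=ctrl.camera_info('wrist'); im=cv2.imread('pics/w13.png')
a=cv2.resize(im[0:240,0:320],(800,600),interpolation=2)
for z,c in [(0,(255,0,0)),(.03,(0,255,0)),(.05,(0,255,255)),(.07,(0,0,255)),(.09,(255,0,255))]:
    q=project(info,[[x,-.438,z] for x in np.arange(.38,.60,.01)])*2.5
    cv2.polylines(a,[q.astype(np.int32)],False,c,1)
cv2.imwrite('pics/c13.png',a)
```

```text
(no output)
```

View pics/c13.png

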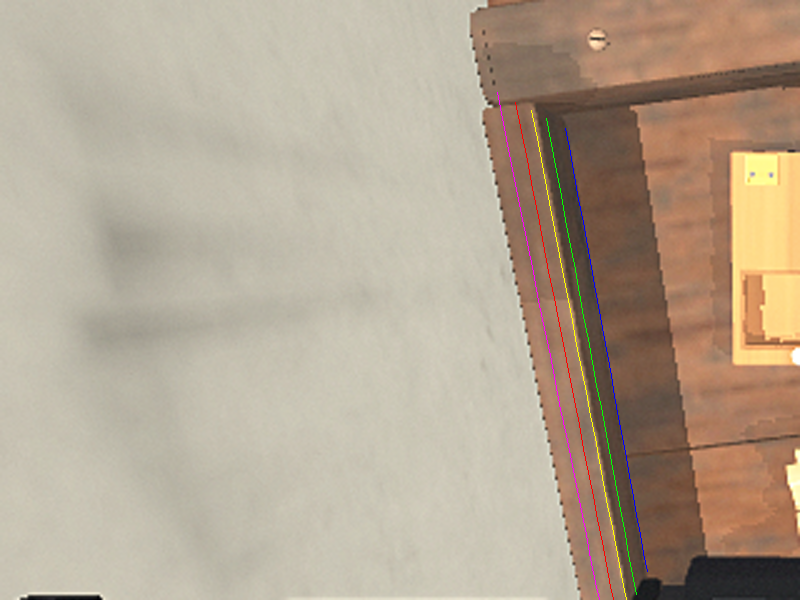

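move_arm:
  dp:
    - [0.5,0,1]
    - [1.0,0,2.2]
    - [1.5,0,3.4]
    - [1.63,-0.01,4.4]
    - [1.63,-0.01,5.2]
  turn: [0,0,0,0,0]
  jaw: [-1,-1,-1,-1,-1]

```text
time: 41.5
position: [0.4687, -0.3452, 0.0641]
tool_rot: [-0.203, -3.134, -0.002]
ft_force: [0.3, 0.2, -0.1]
grip_width: 0.528
```

move_arm:
  dp:
    - [0,0,0.6]
    - [0,0,1.1]
    - [0,0,1.5]
    - [0,0,1.68]
    - [0,0,1.68]
  turn: [0,0,0,0,0]
  jaw: [-1,-1,-1,-1,-1]

```text
time: 42.0
position: [0.4701, -0.3456, 0.0147]
tool_rot: [-0.197, -3.135, -0.0]
ft_force: [0.0, 0.3, -1.2]
grip_width: 0.524
```

move_arm:
  dp:
    - [0,0,0]
    - [0,0,0]
    - [0,0,0]
  turn: [0,0,0]
  jaw: [-1,-1,-1]

```text
time: 42.3
position: [0.4708, -0.346, 0.0158]
tool_rot: [0.196, 3.134, -0.001]
ft_force: [-0.3, -0.2, -0.1]
grip_width: 0.526
```

Run:
```python
from h import *
s=ctrl.get_state(); print(s['time'],s['position'],s['ft_force'],s['grip_width'])
im,info=snap('wrist','w14')
for m in ctrl.masks_of('wrist','lid_a'):
  print(np.round(m['rect'],1),round(m['confidence'],2))
  if abs(m['rect'][0]-320)<60: print(lid_in_tool(info,m['region']))
g=cv2.cvtColor(im,7).astype(int); p,M=tool()
for c in (300,320,345):
    d=np.diff(g[195:250,c]); i=np.argsort(-abs(d))[:6]; print(c,sorted((int(195+k),int(d[k])) for k in i))
    r=[k for k in range(200,250) if g[k,c]<60][0]-.5
    print('hygro edge',r,((ground(info,[[c,r]],.034)-p)@M*1000)[0,:2])
```

```text
42.3 [ 0.4708 -0.346   0.0158] [-0.3059 -0.1962 -0.1354] 0.5261892933334338
[321.2 173.9 113.7 117.9] 0.97
(np.float64(67.62543780497721), [np.float64(-28.885397556227304), np.float64(29.52561394690195)], np.float64(0.7674893699592726))
[534.4 116.5 146.  195.9] 0.89
300 [(221, -50), (222, -62), (238, 19), (239, 41), (240, -9), (241, 88)]
hygro edge 222.5 [ 13.1031 -10.3788]
320 [(221, -24), (222, -77), (223, -17), (239, 55), (241, 60), (242, 32)]
hygro edge 222.5 [13.1154  0.0664]
345 [(221, -19), (222, -82), (223, -13), (239, 69), (241, 43), (242, 46)]
hygro edge 222.5 [13.1308 13.1207]
```

move_arm:
  dp:
    - [0.075,0.01,0]
    - [0.075,0.01,0.15]
    - [0.075,0.01,0.3]
    - [0.075,0.01,0.42]
    - [0.075,0.01,0.52]
  turn: [0,0,0,0,0]
  jaw: [-1,-1,-1,-1,-1]

```text
time: 42.9
position: [0.4679, -0.3449, -0.0012]
tool_rot: [-0.196, -3.135, -0.0]
ft_force: [1.2, -1.2, 0.8]
grip_width: 0.525
```

move_arm:
  dp:
    - [0,0,0.05]
    - [0,0,0.1]
    - [0,0,0.15]
    - [0,0,0.2]
    - [0,0,0.2]
  turn: [0,0,0,0,0]
  jaw: [-1,-1,-1,-1,-1]

```text
time: 43.4
position: [0.468, -0.3451, -0.0067]
tool_rot: [-0.196, -3.135, -0.0]
ft_force: [-0.4, 0.2, 0.0]
grip_width: 0.526
```

move_arm:
  dp:
    - [0,0,0]
    - [0,0,0]
    - [0,0,0]
    - [0,0,-0.5]
    - [0,0,-1.2]
  turn: [0,0,0,0,0]
  jaw: [0.35,0.35,0.35,0.35,0.35]

```text
time: 43.9
position: [0.4673, -0.3447, 0.0297]
tool_rot: [-0.196, -3.133, -0.001]
ft_force: [0.7, -0.7, 1.2]
grip_width: 0.674
```

move_arm:
  dp:
    - [0,0,0]
    - [0,0,0]
    - [0,0,0]
    - [0,0,0]
    - [0,0,0]
  turn: [0,0,0,0,0]
  jaw: [-1,-1,-1,-1,-1]

```text
time: 44.4
position: [0.4677, -0.3449, 0.0288]
tool_rot: [-0.196, -3.134, -0.001]
ft_force: [-0.2, 0.5, -0.0]
grip_width: 0.306
```

move_arm:
  dp:
    - [0,0,0]
    - [0,0,0.3]
    - [0,0,0.7]
    - [0,0,1.0]
    - [0,0,1.15]
  turn: [0,0,0,0,0]
  jaw: [-1,-1,-1,-1,-1]

```text
time: 44.9
position: [0.4671, -0.3445, -0.0069]
tool_rot: [-0.196, -3.133, -0.002]
ft_force: [0.3, 0.6, -0.1]
grip_width: 0.005
```

move_arm:
  dp:
    - [0,0,0.05]
    - [0,0,0.1]
    - [0,0,0.14]
    - [0,0,0.18]
    - [0,0,0.18]
  turn: [0,0,0,0,0]
  jaw: [-1,-1,-1,-1,-1]

```text
time: 45.4
position: [0.4684, -0.3453, -0.0088]
tool_rot: [0.196, 3.135, 0.001]
ft_force: [-2.2, 2.0, 8.8]
grip_width: 0.005
```

move_arm:
  dp:
    - [0,0,0]
    - [0,0,-1]
    - [0,0,-2.4]
    - [-0.8,0.2,-3.8]
    - [-2,0.8,-4.8]
  turn: [0,0,0,0,0]
  jaw: [-1,-1,-1,-1,-1]

```text
time: 45.9
position: [0.5295, -0.3326, 0.1376]
tool_rot: [0.206, 3.131, -0.004]
ft_force: [1.1, -0.6, -0.3]
grip_width: 0.005
```

move_arm:
  dp:
    - [0,0,-0.7]
    - [0,0,-1.4]
    - [0,0,-2]
    - [0,0,-2]
    - [0,0,-2]
  turn: [0,0,0,0,0]
  jaw: [0.42,0.42,0.42,0.42,0.42]

```text
time: 46.4
position: [0.5305, -0.3289, 0.1933]
tool_rot: [0.196, 3.135, 0.0]
ft_force: [0.9, 0.5, -0.0]
grip_width: 0.375
```

Run:
```python
from h import *
s=ctrl.get_state(); print(s['time'],s['position'],s['joint_positions'],s['ft_force'])
im,info=snap('wrist','w15'); np.savez('w15.npz',**info)
for t in ['hygro_1','lid_a','stand']:
  for m in ctrl.masks_of('wrist',t): print(t,np.round(m['rect'],1),round(m['confidence'],2),*rect_on(info,m['region'],.018))
# stand candidate overlay
def sp(o,yaw,u,v,w):
    a=np.radians(yaw); R2=np.array([[np.cos(a),-np.sin(a),0],[np.sin(a),np.cos(a),0],[0,0,1]])
    L=np.array([-.014+.669*u-.743*w, v, .019+.743*u+.669*w]); return R2@L+[o[0],o[1],0]
c=np.array([.585,-.212]); 
for u,w in [(.0,.0),(.0,.026),(.083,0),(.065,0)]: print(u,w,[project(info,[sp(c,3.5,u,v,w)])[0].round(1).tolist() for v in(-.15,.15)])
```

```text
46.4 [ 0.5305 -0.3289  0.1933] [-0.0557  0.312   0.7092  1.5463 -0.2064  1.3592  2.1188] [ 0.8931  0.455  -0.0016]
hygro_1 [420.7  74.   51.6  41.5] 0.73 [ 0.4433 -0.2184] (47.74308776855469, 28.895334243774414) -82.88525104522705
hygro_1 [546.1  76.2  48.   36.7] 0.68 [ 0.4617 -0.0941] (46.75918197631836, 28.16849708557129) 78.87561798095703
hygro_1 [297.2 117.   44.   26.8] 0.65 [ 0.4683 -0.3456] (45.00056838989258, 26.93739891052246) 82.88140106201172
lid_a [415.1  53.1  81.8 105.1] 0.91 [ 0.4238 -0.2215] (89.8716049194336, 63.26934814453125) 7.578963279724121
lid_a [295.1  96.2  66.5  94.6] 0.87 [ 0.4483 -0.3431] (91.78739929199219, 61.63966369628906) -7.114173889160156
lid_a [549.9  52.6  92.1 101.7] 0.77 [ 0.4411 -0.0932] (91.48098754882812, 71.47445678710938) -10.466133117675781
stand [455.9 197.  333.7 140.7] 0.69 [ 0.5797 -0.1847] (358.7197570800781, 125.19544219970703) -88.71706736087799
0.0 0.0 [[295.2, 220.3], [570.7, 171.4]]
0.0 0.026 [[290.3, 208.7], [583.0, 156.2]]
0.083 0 [[302.4, 293.9], [616.1, 241.7]]
0.065 0 [[300.7, 276.3], [605.2, 224.8]]
```

View pics/w15.png

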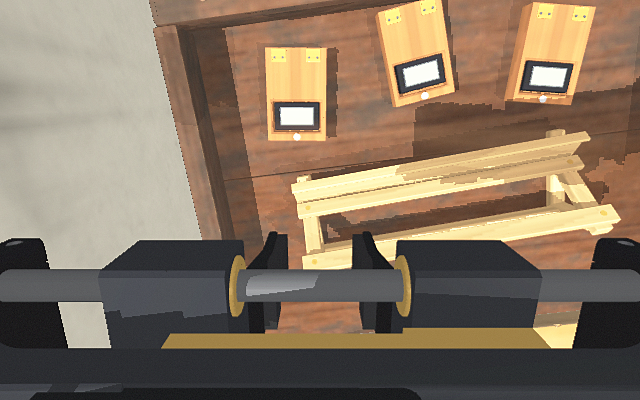

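move_arm:
  dp:
    - [-0.7,0.9,-0.4]
    - [-1.4,1.8,-0.8]
    - [-2.1,2.7,-1.2]
    - [-2.8,3.6,-1.6]
    - [-3.5,4.2,-1.6]
  turn: [-0.5,-1,-1.5,-2.1,-2.1]
  jaw: [0.6,0.6,0.6,0.6,0.6]

```text
time: 47.1
position: [0.6524, -0.2145, 0.2426]
tool_rot: [-0.097, 3.138, 0.001]
ft_force: [0.6, -0.5, 0.2]
grip_width: 0.795
```

move_arm:
  dp:
    - [0,0,0]
    - [0,0,0]
    - [0,0,0]
  turn: [0,0,0]
  jaw: [0.6,0.6,0.6]

```text
time: 47.4
position: [0.649, -0.2185, 0.2408]
tool_rot: [0.088, -3.139, 0.001]
ft_force: [-0.4, -0.7, 0.3]
grip_width: 0.798
```

Run:
```python
from h import *
from scipy.optimize import minimize
s=ctrl.get_state(); print(s['time'],s['position'],s['joint_positions'])
im,info=snap('wrist','w16'); np.savez('w16.npz',**info)
m=[m for m in ctrl.masks_of('wrist','stand')]; print([(np.round(k['rect'],1),k['confidence']) for k in m])
R0=m[0]['region']; x,y,w,h=m[0]['rect']
hsv=cv2.cvtColor(im,cv2.COLOR_RGB2HSV); np.save('reg16.npy',R0)
print('mean inside',im[R0].mean(0))
def sp(q,u,v,w):
    a=np.radians(q[2]); c,s_=np.cos(a),np.sin(a)
    X,Y,Z=-.014+.669*u-.743*w, v, .019+.743*u+.669*w
    return np.array([q[0]+c*X-s_*Y,q[1]+s_*X+c*Y,Z])
def render(q):
    o=np.zeros((400,640),np.uint8)
    for u0,u1,w0,w1 in [(.004,.020,0,0),(.065,.083,0,0),(0,0,0,.026),(.006,.006,.022,.026)]:
        P=[sp(q,u0,-.15,w0),sp(q,u1,-.15,w1),sp(q,u1,.15,w1),sp(q,u0,.15,w0)]
        cv2.fillConvexPoly(o,(project(info,P)*16).astype(np.int32),255,cv2.LINE_AA,4)
    return o/255.
ok=np.ones((400,640)); ok[235:]=0
S=R0*ok
S2=cv2.GaussianBlur(S.astype(np.float32),(0,0),1.5)
def cost(q): return ((cv2.GaussianBlur((render(q)*ok).astype(np.float32),(0,0),1.5)-S2)**2).sum()/S2.sum()
best=None
for x0 in (.57,.585,.60):
    r=minimize(cost,[x0,-.21,3.5],method='Nelder-Mead',options=dict(initial_simplex=[[x0,-.21,3.5],[x0+.01,-.21,3.5],[x0,-.20,3.5],[x0,-.21,5.5]],xatol=1e-4,fatol=1e-4))
    print(r.x,r.fun)
```

```text
47.4 [ 0.649  -0.2185  0.2408] [-0.1486  0.4255  0.6206  1.3006 -0.242   1.4914  2.0753]
[(array([335.9, 102.4, 302.4,  99.6]), 0.66)]
mean inside [240.6473 214.967  149.7365]
[ 0.5655 -0.2087  3.257 ] 0.1945989727973938
[ 0.5655 -0.2077  3.2422] 0.1961744874715805
[ 0.6234 -0.2054  3.765 ] 0.9313271641731262
```

```bash
cat > stand.py <<'E'
from h import *
def sp(q,u,v,w):
    "stand pose (x,y,yaw deg), up-slope, along, out -> world"
    a=np.radians(q[2]); c,s=np.cos(a),np.sin(a); X,Y,Z=-.014+.669*u-.743*w, v, .019+.743*u+.669*w
    return np.array([q[0]+c*X-s*Y,q[1]+s*X+c*Y,Z])
E
python3 - <<'E'
from stand import *
from scipy.ndimage import map_coordinates
info=dict(np.load('w16.npz')); g=cv2.imread('pics/w16.png')[:,:,0].astype(float); g3=cv2.imread('pics/w16.png').astype(float).sum(2)/3
q=[.5655,-.208,3.25]; us=np.arange(-.03,.11,.0005)
for v in (-.12,-.09,-.06,-.03,0,.03,.06,.09,.12):
    px=project(info,np.array([sp(q,u,v,0) for u in us])); I=map_coordinates(g3,[px[:,1],px[:,0]],order=1)
    d=np.gradient(cv2.GaussianBlur(I.reshape(1,-1).astype(np.float32),(0,0),2).ravel()); 
    k=[i for i in range(1,len(d)-1) if abs(d[i])>6 and abs(d[i])>=abs(d[i-1]) and abs(d[i])>abs(d[i+1])]
    print(v,[(round(us[i]*1000,1),int(d[i])) for i in k])
# ends of upper slat
for u in (.074,.012):
  vs=np.arange(-.175,.175,.0005); px=project(info,np.array([sp(q,u,v,0) for v in vs])); I=map_coordinates(g3,[px[:,1],px[:,0]],order=1)
  d=np.gradient(cv2.GaussianBlur(I.reshape(1,-1).astype(np.float32),(0,0),2).ravel()); print(u,[(round(vs[i]*1000,1),int(d[i])) for i in range(1,len(d)-1) if abs(d[i])>8 and abs(d[i])>=abs(d[i-1]) and abs(d[i])>abs(d[i+1])])
E
```

```text
-0.12 [(np.float64(24.0), -19), (np.float64(42.0), 7), (np.float64(45.0), 7), (np.float64(85.5), -16), (np.float64(93.5), 12), (np.float64(97.5), -15)]
-0.09 [(np.float64(-26.5), 11), (np.float64(-1.5), -7), (np.float64(23.5), -23), (np.float64(46.5), -8), (np.float64(62.0), 28), (np.float64(78.0), 7), (np.float64(86.0), -7), (np.float64(89.5), -8)]
-0.06 [(np.float64(-28.0), 9), (np.float64(23.5), -23), (np.float64(58.0), -8), (np.float64(62.0), 28), (np.float64(89.5), -18)]
-0.03 [(np.float64(23.0), -19), (np.float64(58.0), -8), (np.float64(62.0), 27), (np.float64(78.0), 6), (np.float64(89.5), -21)]
0 [(np.float64(-26.5), 11), (np.float64(23.0), -19), (np.float64(58.0), -7), (np.float64(62.0), 24), (np.float64(89.0), -18)]
0.03 [(np.float64(-28.0), 9), (np.float64(23.5), -17), (np.float64(59.0), -6), (np.float64(62.0), 23), (np.float64(89.0), -19)]
0.06 [(np.float64(23.5), -24), (np.float64(27.0), 6), (np.float64(59.0), -6), (np.float64(62.0), 22), (np.float64(89.0), -19)]
0.09 [(np.float64(-26.5), 10), (np.float64(23.5), -21), (np.float64(58.5), -6), (np.float64(62.0), 26), (np.float64(88.0), -13)]
0.12 [(np.float64(-28.0), 7), (np.float64(23.0), -12), (np.float64(25.5), 12), (np.float64(60.0), -11), (np.float64(62.5), 7), (np.float64(88.0), -10), (np.float64(95.0), -10)]
0.074 [(np.float64(-169.0), 8), (np.float64(-150.0), 17), (np.float64(150.5), -21)]
0.012 [(np.float64(-150.5), 20), (np.float64(150.0), -22)]
```

Run:
```python
from stand import *
s=ctrl.get_state(); print(s['position'])
print(goto([.4420,-.0878],-10.9,[.006,0],.10,s), goto([.4420,-.0878],-10.9,[.006,0],.0085,s))
```

```text
[ 0.6492 -0.2186  0.2414]
(array([6.456, 4.69 , 5.599]), np.float64(2.82), array([ 0.4479, -0.0889,  0.0735])) (array([6.454, 4.691, 8.649]), np.float64(2.82), array([ 0.4479, -0.0889, -0.018 ]))
```

move_arm:
  dp:
    - [1.3,0.95,0.2]
    - [2.6,1.9,0.4]
    - [3.9,2.85,0.8]
    - [5.2,3.8,1.2]
    - [6.45,4.69,1.8]
  turn: [0.6,1.2,1.8,2.4,2.82]
  jaw: [0.9,0.9,0.9,0.9,0.9]

```text
time: 48.0
position: [0.4473, -0.0875, 0.1873]
tool_rot: [0.299, 3.126, 0.002]
ft_force: [-0.1, -0.2, 1.6]
grip_width: 0.943
```

move_arm:
  dp:
    - [0,0,0.8]
    - [0,0,1.6]
    - [0,0,2.5]
    - [0,0,3.3]
    - [0,0,3.8]
  turn: [0,0,0,0,0]
  jaw: [0.9,0.9,0.9,0.9,0.9]

```text
time: 48.5
position: [0.4473, -0.0884, 0.0719]
tool_rot: [-0.297, -3.126, -0.001]
ft_force: [0.1, 0.6, -0.0]
grip_width: 0.95
```

move_arm:
  dp:
    - [0,0,0]
    - [0,0,0]
    - [0,0,0]
  turn: [0,0,0]
  jaw: [0.9,0.9,0.9]

```text
time: 48.8
position: [0.4498, -0.0881, 0.0746]
tool_rot: [0.295, 3.126, 0.001]
ft_force: [-0.0, 0.7, 0.3]
grip_width: 0.95
```

Run:
```python
from stand import *
s=ctrl.get_state(); print(s['time'],s['position'],s['joint_positions'],s['grip_width'])
im,info=snap('wrist','w17')
for m in ctrl.masks_of('wrist','lid_a'):
  print(np.round(m['rect'],1),round(m['confidence'],2))
  if abs(m['rect'][0]-320)<60: print(lid_in_tool(info,m['region']))
print(goto([.4420,-.0878],-10.9,[.006,0],.0085,s))
```

```text
48.8 [ 0.4498 -0.0881  0.0746] [-0.4565 -0.0046  0.5972  2.0761  0.0022  1.0672  1.522 ] 0.9499247044738769
[318.9 192.2  81.6 118.5] 0.93
(np.float64(52.825676964287986), [np.float64(-30.344623143878025), np.float64(28.44172162509203)], np.float64(-0.7759796008614999))
[141.3 193.1 128.8 126. ] 0.82
[ 25.6 221.9  51.1  45.5] 0.77
(array([ 0.064, -0.042,  3.086]), np.float64(0.02), array([ 0.4479, -0.0889, -0.018 ]))
```

move_arm:
  dp:
    - [0.06,-0.03,0.6]
    - [0.06,-0.03,1.4]
    - [0.06,-0.03,2.2]
    - [0.06,-0.03,2.8]
    - [0.06,-0.03,3.08]
  turn: [0,0,0,0,0]
  jaw: [0.9,0.9,0.9,0.9,0.9]
  grip_force: 20

```text
time: 49.4
position: [0.4464, -0.0882, -0.0199]
tool_rot: [-0.294, -3.126, 0.0]
ft_force: [0.0, 0.5, 0.2]
grip_width: 0.951
```

move_arm:
  dp:
    - [0,0,0]
    - [0,0,0]
    - [0,0,0]
    - [0,0,0]
    - [0,0,0]
  turn: [0,0,0,0,0]
  jaw: [0.9,-1,-1,-1,-1]

```text
time: 49.9
position: [0.4477, -0.0882, -0.0183]
tool_rot: [0.294, 3.126, 0.001]
ft_force: [0.6, 0.2, 3.6]
grip_width: 0.685
```

move_arm:
  dp:
    - [0,0,0]
    - [0,0,0]
    - [0,0,-0.3]
    - [0,0,-0.8]
    - [0,0,-1.5]
  turn: [0,0,0,0,0]
  jaw: [-1,-1,-1,-1,-1]

```text
time: 50.4
position: [0.4457, -0.0884, 0.0259]
tool_rot: [-0.295, -3.125, 0.001]
ft_force: [1.2, 0.2, -0.3]
grip_width: 0.689
```

move_arm:
  dp:
    - [0,0,-0.8]
    - [0,0,-1.7]
    - [0,0,-2.6]
    - [0,0,-3.2]
    - [0,0,-3.5]
  turn: [0,0,0,0,0]
  jaw: [-1,-1,-1,-1,-1]

```text
time: 50.9
position: [0.4478, -0.0885, 0.1329]
tool_rot: [0.295, 3.125, 0.001]
ft_force: [0.6, 0.4, -1.1]
grip_width: 0.685
```

Run:
```python
from stand import *
s=ctrl.get_state(); print(s['time'],s['position'],s['grip_width'],s['ft_force'])
q=[.5637,-.208,3.25]
P=sp(q,.061,.112,.060); print(P, goto(P[:2],q[2],[0,0],P[2]-.005,s))
```

```text
50.9 [ 0.4478 -0.0885  0.1329] 0.6850816472050685 [ 0.5578  0.4165 -1.1329]
[ 0.5396 -0.0972  0.1045] (array([-3.054,  0.285,  2.007]), np.float64(-2.8), array([ 0.5396, -0.0972,  0.073 ]))
```

move_arm:
  dp:
    - [-1,0.1,0]
    - [-2,0.2,0]
    - [-2.8,0.285,0]
    - [-3.05,0.285,0.4]
    - [-3.05,0.285,0.9]
  turn: [-0.7,-1.4,-2.1,-2.8,-2.8]
  jaw: [-1,-1,-1,-1,-1]

```text
time: 51.4
position: [0.5393, -0.0973, 0.1032]
tool_rot: [0.089, -3.14, 0.002]
ft_force: [-0.8, -0.0, -0.9]
grip_width: 0.682
```

move_arm:
  dp:
    - [0,0,0.5]
    - [0,0,0.9]
    - [0,0,1.1]
    - [0,0,1.1]
    - [0,0,1.1]
  turn: [0,0,0,0,0]
  jaw: [-1,-1,-1,-1,-1]

```text
time: 51.9
position: [0.5387, -0.097, 0.0714]
tool_rot: [-0.088, 3.14, 0.0]
ft_force: [1.1, -0.1, -1.3]
grip_width: 0.687
```

Run:
```python
from stand import *
s=ctrl.get_state(); print(s['time'],s['position'],s['grip_width'],s['ft_force'],s['torque'],s['joint_positions'])
q=[.5637,-.208,3.25]
P=sp(q,.061,.112,.060); print(P, goto(P[:2],q[2],[0,0],P[2]-.005,s))
```

```text
51.9 [ 0.5387 -0.097   0.0714] 0.6866337314928205 [ 1.0788 -0.0899 -1.3482] [0.0863 0.0097 0.0085] [-0.4211  0.2246  0.6199  1.8771 -0.1473  1.0845  1.883 ]
[ 0.5396 -0.0972  0.1045] (array([-0.029, -0.008, -0.051]), np.float64(-0.0), array([ 0.5396, -0.0972,  0.073 ]))
```

move_arm:
  dp:
    - [-0.12,0,0.1]
    - [-0.25,0,0.22]
    - [-0.37,0,0.33]
    - [-0.5,0,0.45]
    - [-0.58,0,0.52]
  turn: [0,0,0,0,0]
  jaw: [-1,-1,-1,-1,-1]
  grip_force: 6

```text
time: 52.4
position: [0.5542, -0.0962, 0.0546]
tool_rot: [0.088, -3.136, -0.0]
ft_force: [-6.7, -0.7, 1.7]
grip_width: 0.691
```

move_arm:
  dp:
    - [-0.07,0,0.06]
    - [-0.14,0,0.12]
    - [-0.2,0,0.18]
    - [-0.26,0,0.24]
    - [-0.3,0,0.27]
  turn: [0,0,0,0,0]
  jaw: [-1,-1,-1,-1,-1]

```text
time: 52.9
position: [0.5615, -0.0958, 0.0457]
tool_rot: [0.088, -3.133, -0.001]
ft_force: [-5.9, 0.6, 0.4]
grip_width: 0.684
```

Run:
```python
from stand import *
s=ctrl.get_state(); print(s['time'],s['position'],s['grip_width'],s['ft_force'],s['torque'])
im,info=snap('wrist','w18')
for t in ['lid_a','hygro_1']:
  for m in ctrl.masks_of('wrist',t): print(t,np.round(m['rect'],1),round(m['confidence'],2))
```

```text
52.9 [ 0.5615 -0.0958  0.0457] 0.6841038911848548 [-5.9201  0.6063  0.3877] [-0.059   1.3811  0.0558]
lid_a [319.4 231.4 127.1 189.7] 0.95
lid_a [127.9  32.  125.8  64. ] 0.9
hygro_1 [318.7 276.6  95.4  68.7] 0.97
hygro_1 [123.8  21.   94.5  42. ] 0.77
```

```bash
cat >> stand.py <<'E'
def tilt_rows(info,p,M,gap=.051):
    "image row of the held lid's hinge-end edges against tilt"
    out={}
    for th in range(0,60,6):
        t=np.radians(th); r=[]
        for n in (.0045,-.0135):
            x=gap*np.cos(t)-n*-np.sin(t)*1 if False else gap*np.cos(t)+n*np.sin(t); h=.0315-gap*np.sin(t)+n*np.cos(t)
            q=project(info,[p+M@np.array([x,y,-h]) for y in(-.03,.03)]); r.append((round(q[0,1],1),round(q[1,0]-q[0,0],1)))
        out[th]=r
    return out
E
python3 - <<'E'
from stand import *
info=ctrl.camera_info('wrist'); p,M=tool()
for k,v in tilt_rows(info,p,M).items(): print(k,[(float(a),float(b)) for a,b in v])
m=ctrl.masks_of('wrist','lid_a')[0]; r=m['region']; rows=np.where(r.any(1))[0]; print(rows[0],rows[-1],[(int(k),int(np.where(r[k])[0][[0,-1]].ptp() if False else np.where(r[k])[0][-1]-np.where(r[k])[0][0])) for k in range(rows[0],240,8)])
E
```

```text
0 [(156.0, 135.3), (150.4, 121.6)]
6 [(153.8, 131.0), (152.2, 117.8)]
12 [(152.9, 126.8), (155.1, 114.2)]
18 [(153.2, 122.8), (158.8, 111.0)]
24 [(154.6, 119.0), (163.3, 108.0)]
30 [(157.0, 115.5), (168.4, 105.3)]
36 [(160.3, 112.2), (174.1, 102.8)]
42 [(164.3, 109.2), (180.3, 100.7)]
48 [(169.1, 106.5), (187.0, 98.8)]
54 [(174.4, 104.0), (194.0, 97.1)]
136 325 [(136, 3), (144, 123), (152, 123), (160, 124), (168, 123), (176, 123), (184, 124), (192, 123), (200, 123), (208, 123), (216, 124), (224, 125), (232, 125)]
```

move_arm:
  dp:
    - [-0.09,0,0]
    - [-0.18,0,0.02]
    - [-0.27,0,0.05]
    - [-0.36,0,0.08]
    - [-0.43,0,0.12]
  turn: [0,0,0,0,0]
  jaw: [-1,-1,-1,-1,-1]

```text
time: 53.6
position: [0.5761, -0.0949, 0.0436]
tool_rot: [0.088, -3.136, -0.001]
ft_force: [-7.4, 1.3, 5.2]
grip_width: 0.688
```

```bash
cat > chk.py <<'E'
from stand import *
s=ctrl.get_state(); print(s['time'],s['position'],s['grip_width'],s['ft_force'],s['torque'])
im,info=snap('wrist'); p,M=tool(s)
for m in ctrl.masks_of('wrist','lid_a'):
    if abs(m['rect'][0]-320)>60: continue
    r=m['region']; rows=np.where(r.sum(1)>40)[0]; k=np.arange(rows[0]+6,232,6)
    print('hinge row',rows[0],'widths',[int(np.ptp(np.where(r[i])[0])) for i in k], 'col',[float(np.where(r[i])[0].mean().round(1)) for i in k[[0,-1]]])
for g in (.051,.056,.061): print(g,{k:tuple(float(x) for x in v[0]) for k,v in tilt_rows(info,p,M,g).items() if k>15})
E
python3 chk.py
```

```text
53.6 [ 0.5761 -0.0949  0.0436] 0.6883950479112154 [-7.45    1.2593  5.2365] [0.0453 1.6785 0.0541]
hinge row 131 widths [118, 119, 119, 119, 121, 122, 122, 121, 123, 123, 123, 123, 125, 125, 125, 125] col [319.0, 319.5]
0.051 {18: (153.2, 122.8), 24: (154.6, 119.0), 30: (157.0, 115.5), 36: (160.3, 112.2), 42: (164.3, 109.2), 48: (169.1, 106.5), 54: (174.4, 104.0)}
0.056 {18: (143.0, 122.6), 24: (145.0, 118.5), 30: (148.0, 114.7), 36: (152.0, 111.2), 42: (156.7, 107.9), 48: (162.1, 105.0), 54: (168.1, 102.4)}
0.061 {18: (132.9, 122.5), 24: (135.5, 118.0), 30: (139.2, 113.9), 36: (143.8, 110.1), 42: (149.2, 106.7), 48: (155.3, 103.6), 54: (162.0, 100.9)}
```

move_arm:
  dp:
    - [0.2,0,-0.8]
    - [0.4,0,-1.8]
    - [1.4,0,-2.4]
    - [2.6,0,-2.4]
    - [3.77,0,-2.2]
  turn: [0,0,0,0,0]
  jaw: [-1,-1,-1,-1,-1]
  grip_force: 8

```text
time: 54.2
position: [0.4661, -0.1015, 0.1112]
tool_rot: [-0.088, 3.135, -0.001]
ft_force: [-0.1, -0.0, -0.5]
grip_width: 0.685
```

move_arm:
  dp:
    - [0,0,0.8]
    - [0,0,1.6]
    - [0,0,2.4]
    - [0,0,2.9]
    - [0,0,3.3]
  turn: [0,0,0,0,0]
  jaw: [-1,-1,-1,-1,-1]

```text
time: 54.7
position: [0.4655, -0.1011, 0.01]
tool_rot: [-0.089, 3.139, -0.0]
ft_force: [-0.0, 0.9, -0.6]
grip_width: 0.688
```

move_arm:
  dp:
    - [0,0,0.2]
    - [0,0,0.4]
    - [0,0,0.6]
    - [0,0,0.8]
    - [0,0,0.9]
  turn: [0,0,0,0,0]
  jaw: [-1,-1,-1,-1,-1]

```text
time: 55.2
position: [0.465, -0.1012, -0.0165]
tool_rot: [-0.089, 3.14, 0.0]
ft_force: [1.7, 0.1, 0.9]
grip_width: 0.694
```

```bash
python3 chk.py
```

```text
55.2 [ 0.465  -0.1012 -0.0165] 0.6935157949213062 [1.6569 0.0644 0.9052] [ 0.0463 -0.1153  0.0338]
hinge row 125 widths [134, 134, 134, 135, 133, 132, 133, 132, 132, 133, 133, 133, 132, 131, 131, 131, 131] col [319.0, 319.5]
0.051 {18: (153.2, 122.8), 24: (154.6, 119.0), 30: (157.0, 115.5), 36: (160.3, 112.2), 42: (164.4, 109.2), 48: (169.1, 106.5), 54: (174.5, 104.0)}
0.056 {18: (143.1, 122.6), 24: (145.0, 118.5), 30: (148.0, 114.7), 36: (152.0, 111.2), 42: (156.7, 107.9), 48: (162.1, 105.0), 54: (168.1, 102.4)}
0.061 {18: (132.9, 122.5), 24: (135.5, 118.0), 30: (139.2, 113.9), 36: (143.8, 110.1), 42: (149.2, 106.7), 48: (155.3, 103.6), 54: (162.0, 100.9)}
```

move_arm:
  dp:
    - [0,0,0]
    - [0,0,0]
    - [0,0,0]
    - [0,0,0]
    - [0,0,0]
  turn: [0,0,0,0,0]
  jaw: [0.9,0.9,0.9,0.9,0.9]

```text
time: 55.8
position: [0.4649, -0.1011, -0.0162]
tool_rot: [-0.089, 3.14, 0.0]
ft_force: [-0.3, -0.2, -1.1]
grip_width: 0.937
```

Run:
```python
from stand import *
s=ctrl.get_state(); print(s['time'],s['position'],s['grip_width'],s['ft_force'])
im,info=snap('wrist','w19')
for m in ctrl.masks_of('wrist','lid_a'):
  if abs(m['rect'][0]-320)<60: print(m['rect'],lid_in_tool(info,m['region']))
```

```text
55.8 [ 0.4649 -0.1011 -0.0162] 0.9373460190919092 [-0.3326 -0.2131 -1.0566]
[321.0, 216.7, 135.0, 182.3] (np.float64(63.964467335942075), [np.float64(-29.493215079185855), np.float64(29.479803072372846)], np.float64(0.3478400899970198))
```

move_arm:
  dp:
    - [0.3,0,0.03]
    - [0.63,0,0.03]
    - [0.63,0,0.03]
    - [0.63,0,0.03]
    - [0.63,0,0.03]
  turn: [0,0,0,0,0]
  jaw: [0.9,0.9,0.9,0.9,0.6]
  grip_force: 15

```text
time: 56.4
position: [0.4464, -0.1021, -0.017]
tool_rot: [-0.089, 3.14, 0.0]
ft_force: [0.3, 0.4, 0.2]
grip_width: 0.916
```

move_arm:
  dp:
    - [0,0,0]
    - [0,0,0]
    - [0,0,0]
    - [0,0,0]
    - [0,0,0]
  turn: [0,0,0,0,0]
  jaw: [-1,-1,-1,-1,-1]

```text
time: 56.9
position: [0.4462, -0.1022, -0.0171]
tool_rot: [-0.089, 3.14, -0.0]
ft_force: [0.5, 0.3, -0.1]
grip_width: 0.685
```

move_arm:
  dp:
    - [0,0,-0.4]
    - [0,0,-1.2]
    - [0,0,-2.2]
    - [0,0,-3.2]
    - [0,0,-4.0]
  turn: [0,0,0,0,0]
  jaw: [-1,-1,-1,-1,-1]

```text
time: 57.4
position: [0.4463, -0.1026, 0.1052]
tool_rot: [-0.088, 3.139, 0.0]
ft_force: [0.1, 0.7, -1.8]
grip_width: 0.684
```

move_arm:
  dp:
    - [-1,0,0]
    - [-2.2,0,0]
    - [-3.3,0,0]
    - [-4.0,0,0]
    - [-4.1,0,0]
  turn: [0,0,0,0,0]
  jaw: [-1,-1,-1,-1,-1]

```text
time: 57.9
position: [0.5708, -0.0947, 0.1033]
tool_rot: [-0.091, 3.14, -0.002]
ft_force: [-0.3, 0.3, -1.0]
grip_width: 0.691
```

move_arm:
  dp:
    - [0,0,0]
    - [0,0,0]
    - [0,0,0]
  turn: [0,0,0]
  jaw: [-1,-1,-1]

```text
time: 58.2
position: [0.5677, -0.0955, 0.1031]
tool_rot: [0.088, -3.14, -0.001]
ft_force: [0.0, 0.5, -1.7]
grip_width: 0.686
```

```bash
python3 chk.py
python3 - <<'E'
from stand import *
q=[.5637,-.208,3.25]; P=sp(q,.053,.112,.0135); print(P, goto(P[:2],q[2],[0,0],.115), goto(P[:2],q[2],[0,0],P[2]-.005))
E
```

```text
58.2 [ 0.5677 -0.0955  0.1031] 0.6859279955789103 [ 0.0157  0.5456 -1.6615] [0.0621 0.0288 0.0232]
hinge row 163 widths [129, 132, 131, 129, 129, 129, 129, 129, 128, 126, 126] col [319.5, 320.0]
0.051 {18: (153.1, 122.7), 24: (154.6, 119.0), 30: (157.0, 115.5), 36: (160.2, 112.2), 42: (164.3, 109.2), 48: (169.0, 106.4), 54: (174.4, 104.0)}
0.056 {18: (143.0, 122.6), 24: (145.0, 118.5), 30: (148.0, 114.7), 36: (151.9, 111.1), 42: (156.6, 107.9), 48: (162.0, 105.0), 54: (168.1, 102.4)}
0.061 {18: (132.9, 122.4), 24: (135.5, 118.0), 30: (139.1, 113.9), 36: (143.7, 110.1), 42: (149.1, 106.7), 48: (155.2, 103.6), 54: (161.9, 100.8)}
[ 0.5688 -0.0955  0.0674] (array([-0.021, -0.008,  0.488]), np.float64(-0.01), array([ 0.5688, -0.0955,  0.0885])) (array([-0.021, -0.009,  2.241]), np.float64(-0.01), array([ 0.5688, -0.0955,  0.0359]))
```

move_arm:
  dp:
    - [0,0,0.3]
    - [0,0,0.6]
    - [0,0,0.9]
    - [0,0,1.1]
    - [0,0,1.2]
  turn: [0,0,0,0,0]
  jaw: [-1,-1,-1,-1,-1]
  grip_force: 6

```text
time: 58.8
position: [0.5681, -0.0952, 0.0656]
tool_rot: [0.089, -3.139, 0.0]
ft_force: [-0.7, -0.4, -0.9]
grip_width: 0.69
```

move_arm:
  dp:
    - [0,0,0.1]
    - [0,0,0.2]
    - [0,0,0.3]
    - [0,0,0.4]
    - [0,0,0.5]
  turn: [0,0,0,0,0]
  jaw: [-1,-1,-1,-1,-1]

```text
time: 59.3
position: [0.5685, -0.0954, 0.0517]
tool_rot: [0.089, -3.14, -0.0]
ft_force: [-2.2, -0.1, 0.4]
grip_width: 0.686
```

```bash
python3 chk.py | head -2
```

```text
59.3 [ 0.5685 -0.0954  0.0517] 0.6858453725559158 [-2.2319 -0.1341  0.4492] [-0.0619  0.4126 -0.0197]
hinge row 165 widths [118, 119, 120, 121, 120, 120, 121, 121, 121, 120, 119] col [319.0, 319.5]
```

move_arm:
  dp:
    - [0,0,0.11]
    - [0,0,0.22]
    - [0,0,0.33]
    - [0,0,0.44]
    - [0,0,0.52]
  turn: [0,0,0,0,0]
  jaw: [-1,-1,-1,-1,-1]

```text
time: 59.9
position: [0.5688, -0.0951, 0.0363]
tool_rot: [0.089, -3.14, -0.0]
ft_force: [-3.8, 0.4, 8.1]
grip_width: 0.689
```

```bash
sed -i 's/(.051,.056,.061)/(.040,.045,.050)/' chk.py; python3 chk.py
```

```text
59.9 [ 0.5688 -0.0951  0.0363] 0.6891398745364758 [-3.7862  0.413   8.1418] [ 0.1247  0.6873 -0.0294]
hinge row 177 widths [109, 109, 110, 111, 113, 115, 116, 117, 118] col [319.5, 320.0]
0.04 {18: (175.6, 123.1), 24: (176.0, 120.1), 30: (177.2, 117.2), 36: (179.2, 114.6), 42: (181.9, 112.1), 48: (185.2, 109.8), 54: (189.1, 107.7)}
0.045 {18: (165.4, 122.9), 24: (166.2, 119.6), 30: (168.0, 116.4), 36: (170.5, 113.5), 42: (173.8, 110.7), 48: (177.8, 108.2), 54: (182.3, 106.0)}
0.05 {18: (155.2, 122.8), 24: (156.6, 119.1), 30: (158.8, 115.6), 36: (162.0, 112.4), 42: (165.9, 109.4), 48: (170.5, 106.7), 54: (175.8, 104.3)}
```

move_arm:
  dp:
    - [0.04,0,0.04]
    - [0.08,0,0.09]
    - [0.12,0,0.13]
    - [0.16,0,0.17]
    - [0.18,0,0.2]
  turn: [0,0,0,0,0]
  jaw: [-1,-1,-1,-1,-1]

```text
time: 60.5
position: [0.5631, -0.0955, 0.0299]
tool_rot: [0.089, -3.14, -0.0]
ft_force: [-0.8, -0.5, 0.5]
grip_width: 0.689
```

```bash
python3 chk.py
```

```text
60.5 [ 0.5631 -0.0955  0.0299] 0.6892333258537692 [-0.7766 -0.5339  0.5415] [0.0915 0.2278 0.0061]
hinge row 181 widths [108, 111, 111, 112, 113, 114, 116, 117] col [320.0, 319.5]
0.04 {18: (175.6, 123.1), 24: (176.0, 120.1), 30: (177.2, 117.2), 36: (179.2, 114.6), 42: (181.9, 112.1), 48: (185.2, 109.8), 54: (189.1, 107.7)}
0.045 {18: (165.4, 122.9), 24: (166.2, 119.6), 30: (167.9, 116.4), 36: (170.5, 113.5), 42: (173.8, 110.7), 48: (177.7, 108.2), 54: (182.3, 106.0)}
0.05 {18: (155.2, 122.8), 24: (156.5, 119.1), 30: (158.8, 115.6), 36: (162.0, 112.4), 42: (165.9, 109.4), 48: (170.5, 106.7), 54: (175.7, 104.3)}
```

move_arm:
  dp:
    - [0.03,0,0.03]
    - [0.05,0,0.06]
    - [0.07,0,0.08]
  turn: [0,0,0]
  jaw: [-1,-1,-1]

```text
time: 60.9
position: [0.5632, -0.0955, 0.0296]
tool_rot: [-0.089, 3.137, 0.001]
ft_force: [-0.7, 1.5, 9.7]
grip_width: 0.687
```

move_arm:
  dp:
    - [0,0,0]
    - [0,0,0]
    - [0,0,0]
    - [0,0,0]
    - [0,0,0]
  turn: [0,0,0,0,0]
  jaw: [0.7,0.7,0.7,0.7,0.7]

```text
time: 61.4
position: [0.5611, -0.0957, 0.0276]
tool_rot: [0.089, -3.14, -0.0]
ft_force: [-0.4, -0.0, 0.4]
grip_width: 0.846
```

move_arm:
  dp:
    - [0,0,-0.3]
    - [0,0,-1]
    - [0,0,-2.2]
    - [0,0,-3.4]
    - [0,0,-4.5]
  turn: [0,0,0,0,0]
  jaw: [0.7,0.7,0.7,0.7,0.7]

```text
time: 61.9
position: [0.5615, -0.096, 0.1652]
tool_rot: [-0.088, 3.139, -0.0]
ft_force: [0.3, 0.3, -0.6]
grip_width: 0.848
```

move_arm:
  dp:
    - [-1,0,-0.7]
    - [-2,0,-1.4]
    - [-3,0,-1.5]
    - [-3,0,-1.5]
    - [-3,0,-1.5]
  turn: [0,0,0,0,0]
  jaw: [0.9,0.9,0.9,0.9,0.9]

```text
time: 62.4
position: [0.6508, -0.0909, 0.2075]
tool_rot: [0.089, -3.139, 0.001]
ft_force: [0.1, -0.9, -0.2]
grip_width: 0.952
```

```bash
cat > lean.py <<'E'
from stand import *
q=[.5637,-.208,3.25]
s=ctrl.get_state(); print(s['time'],s['position'],s['ft_force'])
im,info=snap('wrist','lean%d'%int(s['time']))
L=ctrl.masks_of('wrist','lid_a'); H=ctrl.masks_of('wrist','hygro_1')
def mask_of(v,u0,u1,half,w):
    o=np.zeros((400,640),np.uint8); P=[sp(q,a,v+b,w) for a,b in((u0,-half),(u1,-half),(u1,half),(u0,half))]
    cv2.fillConvexPoly(o,project(info,P).astype(np.int32),1); return o>0
for n,M_ in (('lid',L),('hyg',H)):
  for m in M_:
    if m['confidence']<.4: continue
    best=max(((v,(mask_of(v,0,.09,.03,.018) if n=='lid' else mask_of(v,.052,.08,.023,.018))) for v in np.arange(-.14,.141,.002)),key=lambda t:(t[1]&m['region']).sum()/(t[1]|m['region']).sum())
    iou=(best[1]&m['region']).sum()/(best[1]|m['region']).sum()
    print(n,np.round(m['rect'],1),round(m['confidence'],2),'v=%.3f iou=%.2f'%(best[0],iou),[round(float(x),3) for x in rect_on(info,m['region'],.018)[0]])
E
python3 lean.py
```

```text
62.4 [ 0.6508 -0.0909  0.2075] [ 0.0639 -0.8751 -0.2428]
lid [320.9  91.3  72.6  81. ] 0.79 v=0.112 iou=0.57 [0.568, -0.095]
lid [91.6  4.8 44.4  7.8] 0.54 v=-0.140 iou=0.00 [0.497, -0.326]
hyg [320.8 100.   49.7  31.6] 0.88 v=0.112 iou=0.86 [0.575, -0.096]
```

Run:
```python
from stand import *
q=[.5637,-.208,3.25]; info=ctrl.camera_info('wrist')
def rc(c): c=np.array(c); a,b=c.min(0),c.max(0); return np.r_[(a+b)/2,b-a].round(1)
for du in (0,.004,.008): 
  print(du,'lid',rc(project(info,[sp(q,u+du,.112+b,w) for u in(0,.09) for b in(-.03,.03) for w in (0,.018)])),'hyg',rc(project(info,[sp(q,u+du,.112+b,.018) for u in(.052,.08) for b in(-.023,.023)])))
for w in (.024,.03): print(w,'hyg',rc(project(info,[sp(q,u,.112+b,w) for u in(.052,.08) for b in(-.023,.023)])))
# wall: compare hygro edge rows finely
m=ctrl.masks_of('wrist','hygro_1')[0]; r=m['region']; print(m['rect'],r.sum()); l=ctrl.masks_of('wrist','lid_a')[0]; print(l['rect'],l['region'].sum())
```

```text
0 lid [319.8  93.1  71.2  81. ] hyg [319.8  99.4  53.6  22.1]
0.004 lid [319.8  96.   71.7  81.9] hyg [319.8 102.5  54.   22.4]
0.008 lid [319.8  99.1  72.3  82.7] hyg [319.8 105.8  54.4  22.7]
0.024 hyg [319.8  94.   54.5  22.2]
0.03 hyg [319.8  88.4  55.5  22.3]
[320.8, 100.0, 49.7, 31.6] 1329
[320.9, 91.3, 72.6, 81.0] 4187
```

Run:
```python
from stand import *
s=ctrl.get_state(); print(goto([.4237,-.2197],7.5,[0,0],.10,s),s['joint_positions'])
```

```text
(array([ 7.78 , -3.868,  4.484]), np.float64(-0.86), array([ 0.4237, -0.2197,  0.0735])) [-0.4     0.3759  0.6632  1.436  -0.2317  1.4087  1.8931]
```

move_arm:
  dp:
    - [1.4,-0.7,0]
    - [2.9,-1.4,0]
    - [4.4,-2.1,0]
    - [5.9,-2.9,0]
    - [7.2,-3.6,0.3]
  turn: [-0.2,-0.4,-0.6,-0.86,-0.86]
  jaw: [0.9,0.9,0.9,0.9,0.9]

```text
time: 63.15
position: [0.4397, -0.212, 0.1995]
tool_rot: [-0.206, 3.132, 0.001]
ft_force: [-0.1, -1.0, 0.5]
grip_width: 0.948
```

move_arm:
  dp:
    - [0.5,-0.32,0.8]
    - [0.6,-0.32,1.8]
    - [0.6,-0.32,2.8]
    - [0.6,-0.32,3.7]
    - [0.6,-0.32,4.18]
  turn: [0,0,0,0,0]
  jaw: [0.9,0.9,0.9,0.9,0.9]

```text
time: 63.65
position: [0.4231, -0.2217, 0.0714]
tool_rot: [0.206, -3.133, -0.003]
ft_force: [-0.1, -0.9, -0.8]
grip_width: 0.949
```

move_arm:
  dp:
    - [0,0,0]
    - [0,0,0]
    - [0,0,0]
  turn: [0,0,0]
  jaw: [0.9,0.9,0.9]

```text
time: 63.95
position: [0.4259, -0.2228, 0.0746]
tool_rot: [-0.206, 3.133, -0.0]
ft_force: [-0.6, 0.2, 1.3]
grip_width: 0.953
```

```bash
cat > over.py <<'E'
from stand import *
s=ctrl.get_state(); print(s['time'],s['position'],s['joint_positions'],s['grip_width'])
im,info=snap('wrist')
for m in ctrl.masks_of('wrist','lid_a'):
  if abs(m['rect'][0]-320)<60: print(np.round(m['rect'],1),round(m['confidence'],2),lid_in_tool(info,m['region']))
E
python3 over.py; python3 -c "
from stand import *
print(goto([.4237,-.2197],7.5,[0,0],.0095))"
```

```text
63.95 [ 0.4259 -0.2228  0.0746] [-0.3427  0.0568  0.7996  2.0325 -0.0476  1.0679  2.1813] 0.9526901820552802
[324.8 198.1  85.7 120. ] 0.65 (np.float64(48.71120009633433), [np.float64(-25.98719774306104), np.float64(33.183730020218164)], np.float64(-3.629876680057543))
(array([0.066, 0.111, 3.051]), np.float64(0.01), array([ 0.4237, -0.2197, -0.017 ]))
```

move_arm:
  dp:
    - [0.1,0.12,0.6]
    - [0.1,0.12,1.4]
    - [0.1,0.12,2.2]
    - [0.1,0.12,2.8]
    - [0.1,0.12,3.05]
  turn: [0,0,0,0,0]
  jaw: [0.9,0.9,0.9,0.9,0.9]
  grip_force: 15

```text
time: 64.55
position: [0.4209, -0.219, -0.019]
tool_rot: [0.207, -3.133, -0.001]
ft_force: [-0.7, -0.3, 0.3]
grip_width: 0.948
```

move_arm:
  dp:
    - [0,0,0]
    - [0,0,0]
    - [0,0,0]
    - [0,0,0]
    - [0,0,0]
  turn: [0,0,0,0,0]
  jaw: [0.9,-1,-1,-1,-1]

```text
time: 65.05
position: [0.4222, -0.2194, -0.0174]
tool_rot: [-0.207, 3.133, -0.0]
ft_force: [-0.5, 1.1, 2.1]
grip_width: 0.684
```

move_arm:
  dp:
    - [0,0,0]
    - [0,0,-0.3]
    - [0,0,-1.2]
    - [0,0,-2.4]
    - [0,0,-3.6]
  turn: [0,0,0,0,0]
  jaw: [-1,-1,-1,-1,-1]

```text
time: 65.55
position: [0.4205, -0.2194, 0.091]
tool_rot: [0.205, -3.133, -0.0]
ft_force: [-0.2, 0.7, -1.7]
grip_width: 0.686
```

move_arm:
  dp:
    - [0,0,-0.6]
    - [0,0,-0.6]
  turn: [0,0]
  jaw: [-1,-1]

```text
time: 65.75
position: [0.4234, -0.2201, 0.1108]
tool_rot: [-0.206, 3.129, -0.001]
ft_force: [0.2, 0.1, -1.4]
grip_width: 0.688
```

```bash
python3 chk.py
python3 - <<'E'
from stand import *
q=[.5637,-.208,3.25]; P=sp(q,.053,0,.0135); print(P, goto(P[:2],q[2],[0,0],.1296))
E
```

```text
65.75 [ 0.4234 -0.2201  0.1108] 0.6883100436454558 [ 0.2435  0.1053 -1.423 ] [ 0.0022 -0.0335  0.0058]
hinge row 168 widths [128, 128, 128, 128, 128, 126, 126, 125, 124, 124] col [320.0, 320.0]
0.04 {18: (175.6, 123.1), 24: (176.0, 120.1), 30: (177.2, 117.2), 36: (179.2, 114.6), 42: (181.9, 112.1), 48: (185.2, 109.8), 54: (189.1, 107.7)}
0.045 {18: (165.4, 122.9), 24: (166.2, 119.6), 30: (167.9, 116.4), 36: (170.5, 113.5), 42: (173.8, 110.7), 48: (177.8, 108.2), 54: (182.3, 106.0)}
0.05 {18: (155.2, 122.8), 24: (156.5, 119.1), 30: (158.8, 115.6), 36: (162.0, 112.4), 42: (165.9, 109.4), 48: (170.5, 106.8), 54: (175.7, 104.3)}
[ 0.5751 -0.2074  0.0674] (array([-5.139, -0.287,  0.151]), np.float64(0.86), array([ 0.5751, -0.2074,  0.1031]))
```

move_arm:
  dp:
    - [-1.2,-0.07,0]
    - [-2.5,-0.15,0]
    - [-3.8,-0.22,0]
    - [-4.8,-0.28,0]
    - [-5.14,-0.29,0]
  turn: [0.2,0.4,0.6,0.86,0.86]
  jaw: [-1,-1,-1,-1,-1]

```text
time: 66.35
position: [0.577, -0.2062, 0.105]
tool_rot: [0.092, -3.136, 0.001]
ft_force: [0.2, -0.5, -1.7]
grip_width: 0.688
```

move_arm:
  dp:
    - [0,0,0]
    - [0,0,0]
    - [0,0,0]
    - [0,0,0]
  turn: [0,0,0,0]
  jaw: [-1,-1,-1,-1]

```text
time: 66.75
position: [0.5745, -0.2082, 0.1081]
tool_rot: [-0.087, 3.14, 0.001]
ft_force: [0.2, -0.1, 0.1]
grip_width: 0.686
```

```bash
python3 chk.py|head -2
python3 - <<'E'
from stand import *
q=[.5637,-.208,3.25]; P=sp(q,.053,0,.0135); print(P, goto(P[:2],q[2],[0,0],P[2]-.005))
E
```

```text
66.75 [ 0.5745 -0.2082  0.1081] 0.6863273841024251 [ 0.1534 -0.0516  0.0957] [ 0.0462  0.0034 -0.0182]
hinge row 168 widths [128, 128, 128, 127, 127, 126, 126, 125, 125, 124] col [320.0, 320.0]
[ 0.5751 -0.2074  0.0674] (array([-0.   ,  0.015,  2.414]), np.float64(-0.01), array([ 0.5751, -0.2074,  0.0359]))
```

move_arm:
  dp:
    - [0,0,0.3]
    - [0,0,0.7]
    - [0,0,1.0]
    - [0,0,1.25]
    - [0,0,1.37]
  turn: [0,0,0,0,0]
  jaw: [-1,-1,-1,-1,-1]
  grip_force: 6

```text
time: 67.35
position: [0.5748, -0.2075, 0.0653]
tool_rot: [0.089, -3.138, -0.001]
ft_force: [0.9, -0.1, -1.3]
grip_width: 0.692
```

move_arm:
  dp:
    - [0,0,0.1]
    - [0,0,0.2]
    - [0,0,0.3]
    - [0,0,0.4]
    - [0,0,0.5]
  turn: [0,0,0,0,0]
  jaw: [-1,-1,-1,-1,-1]

```text
time: 67.85
position: [0.5752, -0.2081, 0.0518]
tool_rot: [0.088, -3.14, 0.0]
ft_force: [-1.9, -1.1, 0.4]
grip_width: 0.686
```

move_arm:
  dp:
    - [0,0,0.11]
    - [0,0,0.22]
    - [0,0,0.33]
    - [0,0,0.44]
    - [0,0,0.53]
  turn: [0,0,0,0,0]
  jaw: [-1,-1,-1,-1,-1]

```text
time: 68.35
position: [0.5758, -0.2077, 0.0364]
tool_rot: [-0.089, 3.14, 0.001]
ft_force: [-3.4, 0.1, 7.8]
grip_width: 0.686
```

```bash
python3 chk.py
```

```text
68.35 [ 0.5758 -0.2077  0.0364] 0.686097081826224 [-3.4013  0.1479  7.7872] [0.1737 0.6921 0.0344]
hinge row 178 widths [109, 110, 111, 113, 113, 115, 117, 117] col [319.5, 319.5]
0.04 {18: (175.6, 123.1), 24: (176.0, 120.1), 30: (177.2, 117.2), 36: (179.2, 114.6), 42: (181.9, 112.1), 48: (185.2, 109.8), 54: (189.1, 107.7)}
0.045 {18: (165.4, 122.9), 24: (166.2, 119.6), 30: (167.9, 116.4), 36: (170.5, 113.5), 42: (173.8, 110.7), 48: (177.8, 108.2), 54: (182.3, 106.0)}
0.05 {18: (155.2, 122.8), 24: (156.5, 119.1), 30: (158.8, 115.6), 36: (162.0, 112.4), 42: (165.9, 109.5), 48: (170.5, 106.8), 54: (175.7, 104.3)}
```

Same as before; slide down and release, then look.

move_arm:
  dp:
    - [0.05,0,0.05]
    - [0.1,0,0.11]
    - [0.15,0,0.17]
    - [0.2,0,0.22]
    - [0.25,0,0.28]
  turn: [0,0,0,0,0]
  jaw: [-1,-1,-1,-1,-1]

```text
time: 68.95
position: [0.569, -0.208, 0.028]
tool_rot: [-0.089, 3.138, 0.0]
ft_force: [-0.6, 0.5, 8.3]
grip_width: 0.69
```

move_arm:
  dp:
    - [0,0,0]
    - [0,0,0]
  turn: [0,0]
  jaw: [-1,-1]

```text
time: 69.15
position: [0.569, -0.208, 0.028]
tool_rot: [-0.089, 3.138, 0.0]
ft_force: [-0.1, -0.4, 4.4]
grip_width: 0.685
```

move_arm:
  dp:
    - [0,0,0]
    - [0,0,0]
    - [0,0,0]
    - [0,0,0]
    - [0,0,0]
  turn: [0,0,0,0,0]
  jaw: [0.7,0.7,0.7,0.7,0.7]

```text
time: 69.65
position: [0.568, -0.2081, 0.0273]
tool_rot: [0.089, -3.14, -0.0]
ft_force: [-0.7, 0.3, -0.5]
grip_width: 0.846
```

move_arm:
  dp:
    - [0,0,-0.3]
    - [0,0,-1]
    - [0,0,-2.2]
    - [0,0,-3.4]
    - [0,0,-4.5]
  turn: [0,0,0,0,0]
  jaw: [0.7,0.7,0.7,0.7,0.7]

```text
time: 70.15
position: [0.5682, -0.2085, 0.1649]
tool_rot: [-0.088, 3.139, -0.0]
ft_force: [0.9, 0.3, 0.2]
grip_width: 0.851
```

move_arm:
  dp:
    - [-1,0,-0.7]
    - [-2,0,-1.4]
    - [-3,0,-1.5]
    - [-3,0,-1.5]
    - [-3,0,-1.5]
  turn: [0,0,0,0,0]
  jaw: [0.9,0.9,0.9,0.9,0.9]

```text
time: 70.65
position: [0.6578, -0.2032, 0.2073]
tool_rot: [0.089, -3.139, 0.001]
ft_force: [-0.8, -0.4, 0.4]
grip_width: 0.95
```

```bash
cat > rects.py <<'E'
from stand import *
q=[.5637,-.208,3.25]; s=ctrl.get_state(); print(s['time'],s['position'])
im,info=snap('wrist','r%d'%s['time'])
def rc(c): c=np.array(c); a,b=c.min(0),c.max(0); return np.r_[(a+b)/2,b-a].round(1)
for v in (.112,0,-.112): print(v,'expect lid',rc(project(info,[sp(q,u,v+b,w) for u in(0,.09) for b in(-.03,.03) for w in (0,.018)])),'hyg',rc(project(info,[sp(q,u,v+b,.018) for u in(.052,.08) for b in(-.023,.023)])))
for t in ('lid_a','hygro_1'):
    for m in ctrl.masks_of('wrist',t): print(t,np.round(m['rect'],1),round(m['confidence'],2),[round(float(x),4) for x in rect_on(info,m['region'],.018)[0]],round(rect_on(info,m['region'],.018)[2],1))
E
python3 rects.py; python3 -c "
from stand import *
print(goto([.4483,-.3431],-7.1,[0,0],.10), ctrl.get_state()['joint_positions'])"
```

```text
70.65 [ 0.6578 -0.2032  0.2073]
0.112 expect lid [445.1  91.7  89.   81.1] hyg [448.9  97.9  58.8  22.1]
0 expect lid [320.5  91.6  71.4  81.1] hyg [320.5  97.8  53.8  22. ]
-0.112 expect lid [196.   91.5  88.8  81. ] hyg [192.2  97.7  58.7  22. ]
lid_a [321.5  92.2  76.7  80.6] 0.67 [0.5736, -0.2079] 3.3
lid_a [442.8  90.3  84.2  80.6] 0.6 [0.566, -0.0767] -86.7
lid_a [201.2   5.   35.3   8.1] 0.43 [0.4982, -0.3299] -86.7
hygro_1 [446.7  98.   56.   27.6] 0.7 [0.5728, -0.0747] -86.7
hygro_1 [320.9  97.7  55.9  30.7] 0.57 [0.58, -0.2075] -86.7
(array([ 7.192, -4.255,  4.476]), np.float64(2.05), array([ 0.4483, -0.3431,  0.0735])) [-0.2725  0.4772  0.7733  1.3501 -0.3293  1.4448  2.1109]
```

move_arm:
  dp:
    - [1.3,-0.8,0]
    - [2.7,-1.6,0]
    - [4.1,-2.4,0]
    - [5.4,-3.2,0]
    - [6.3,-4.0,0]
  turn: [0.5,1,1.5,2.05,2.05]
  jaw: [0.9,0.9,0.9,0.9,0.9]

```text
time: 71.3
position: [0.472, -0.335, 0.2077]
tool_rot: [0.198, 3.135, 0.004]
ft_force: [0.4, -0.4, 0.4]
grip_width: 0.955
```

move_arm:
  dp:
    - [0,0,0.5]
    - [0,0,1]
    - [0,0,1]
    - [0,0,1]
  turn: [0,0,0,0]
  jaw: [0.9,0.9,0.9,0.9]

```text
time: 71.7
position: [0.4767, -0.332, 0.1768]
tool_rot: [-0.188, -3.135, -0.001]
ft_force: [0.4, 0.3, 1.2]
grip_width: 0.95
```

Run:
```python
from stand import *
s=ctrl.get_state(); print(s['time'],s['position'],s['joint_positions'])
im,info=snap('wrist','w20')
for t in ('lid_a','hygro_1'):
    for m in ctrl.masks_of('wrist',t): print(t,np.round(m['rect'],1),round(m['confidence'],2),*rect_on(info,m['region'],.018))
print(goto([.4483,-.3431],-7.1,[0,0],.0095))
```

```text
71.7 [ 0.4767 -0.332   0.1768] [-0.2127  0.2511  0.9118  1.6804 -0.2045  1.3122  2.188 ]
lid_a [453.4 244.1  74.2  47.3] 0.94 [ 0.5703 -0.1987] (73.29402923583984, 54.620182037353516) -87.29857516288757
lid_a [566.4 221.9  89.7  38.7] 0.87 [ 0.5559 -0.0761] (101.23041534423828, 44.67455291748047) 82.14495086669922
lid_a [307.9 149.3  64.8  90.8] 0.83 [ 0.4487 -0.343 ] (90.33838653564453, 60.540645599365234) -6.820014953613281
lid_a [306.4 170.7  41.5  28.5] 0.31 [ 0.4685 -0.3443] (44.162567138671875, 28.86770248413086) 81.64012145996094
hygro_1 [306.8 171.8  45.8  24.5] 0.94 [ 0.4681 -0.3451] (45.30717086791992, 27.95388412475586) 83.18220520019531
hygro_1 [474.4 266.4  18.1   0.2] 0.53 [ 0.598 -0.173] (16.719268798828125, 3.6408629417419434) 83.18704986572266
(array([ 0.91 , -0.443,  6.493]), np.float64(0.04), array([ 0.4483, -0.3431, -0.017 ]))
```

move_arm:
  dp:
    - [0.4,-0.2,0.8]
    - [0.9,-0.44,1.8]
    - [0.9,-0.44,3]
    - [0.9,-0.44,4.2]
    - [0.9,-0.44,5.2]
  turn: [0,0,0,0,0]
  jaw: [0.9,0.9,0.9,0.9,0.9]
  grip_force: 15

```text
time: 72.35
position: [0.4479, -0.3429, 0.0202]
tool_rot: [-0.191, -3.136, -0.0]
ft_force: [0.5, 0.1, 0.4]
grip_width: 0.95
```

move_arm:
  dp:
    - [0,0,0.4]
    - [0,0,0.8]
    - [0,0,1.1]
    - [0,0,1.29]
    - [0,0,1.29]
  turn: [0,0,0,0,0]
  jaw: [0.9,0.9,0.9,0.9,0.9]

```text
time: 72.85
position: [0.4478, -0.3434, -0.0171]
tool_rot: [0.192, 3.136, 0.0]
ft_force: [-0.6, -0.1, -0.2]
grip_width: 0.95
```

```bash
python3 over.py; python3 -c "
from stand import *
print(goto([.4485,-.3431],-7.0,[0,0],.0095), ctrl.get_state()['ft_force'])"
```

```text
72.85 [ 0.4478 -0.3434 -0.0171] [-0.0765  0.4471  0.8184  1.9072 -0.3968  0.9562  2.3758] 0.9502912675315005
[322.4 251.  132.4 176.4] 0.68 (np.float64(48.061450466189896), [np.float64(-28.056647887477236), np.float64(30.897110963586904)], np.float64(-0.7886002313863297))
(array([-0.007,  0.023,  0.017]), np.float64(-0.0), array([ 0.4485, -0.3431, -0.017 ])) [-0.5621 -0.7222  1.2335]
```

move_arm:
  dp:
    - [0.08,0.04,0]
    - [0.08,0.04,0]
    - [0.08,0.04,0]
    - [0.08,0.04,0]
    - [0.08,0.04,0]
  turn: [0,0,0,0,0]
  jaw: [0.9,-1,-1,-1,-1]

```text
time: 73.45
position: [0.4455, -0.3419, -0.0171]
tool_rot: [0.192, 3.135, -0.0]
ft_force: [-0.1, 0.8, 1.3]
grip_width: 0.685
```

move_arm:
  dp:
    - [0,0,0]
    - [0,0,-0.3]
    - [0,0,-1.2]
    - [0,0,-2.4]
    - [0,0,-3.6]
  turn: [0,0,0,0,0]
  jaw: [-1,-1,-1,-1,-1]

```text
time: 73.95
position: [0.4447, -0.3418, 0.092]
tool_rot: [-0.193, -3.135, -0.0]
ft_force: [-0.0, -0.2, -1.7]
grip_width: 0.687
```

move_arm:
  dp:
    - [0,0,-0.4]
    - [0,0,-0.5]
    - [0,0,-0.5]
  turn: [0,0,0]
  jaw: [-1,-1,-1]

```text
time: 74.25
position: [0.4451, -0.3413, 0.1053]
tool_rot: [-0.192, -3.135, -0.001]
ft_force: [-0.3, 0.1, -0.8]
grip_width: 0.689
```

```bash
python3 chk.py|head -2
python3 - <<'E'
from stand import *
q=[.5637,-.208,3.25]; P=sp(q,.053,-.112,.0135); print(P, goto(P[:2],q[2],[0,0],.1296))
E
```

```text
74.25 [ 0.4451 -0.3413  0.1053] 0.6894004422959442 [-0.3492  0.0979 -0.7676] [ 0.073  -0.0232  0.0485]
hinge row 168 widths [129, 130, 130, 129, 128, 127, 127, 126, 126, 125] col [319.5, 319.5]
[ 0.5815 -0.3192  0.0674] (array([-4.444,  1.278,  0.027]), np.float64(-2.05), array([ 0.5815, -0.3192,  0.1031]))
```

move_arm:
  dp:
    - [-1.2,0.35,0]
    - [-2.4,0.7,0]
    - [-3.5,1.0,0]
    - [-4.2,1.2,0]
    - [-4.44,1.28,0]
  turn: [-0.3,-0.8,-1.3,-1.8,-2.05]
  jaw: [-1,-1,-1,-1,-1]

```text
time: 74.85
position: [0.5838, -0.3179, 0.1032]
tool_rot: [0.096, -3.137, -0.002]
ft_force: [-0.9, -0.0, -2.0]
grip_width: 0.688
```

move_arm:
  dp:
    - [0,0,0]
    - [0,0,0]
    - [0,0,0]
    - [0,0,0]
  turn: [0,0,0,0]
  jaw: [-1,-1,-1,-1]

```text
time: 75.25
position: [0.5812, -0.3207, 0.1061]
tool_rot: [-0.086, 3.14, 0.001]
ft_force: [1.0, 0.6, -1.0]
grip_width: 0.685
```

```bash
python3 chk.py|head -2
python3 - <<'E'
from stand import *
q=[.5637,-.208,3.25]; P=sp(q,.053,-.112,.0135); print(P, goto(P[:2],q[2],[0,0],P[2]-.005),ctrl.get_state()['joint_positions'])
E
```

```text
75.25 [ 0.5812 -0.3207  0.1061] 0.6851413993584204 [ 1.033   0.6422 -1.0301] [ 0.0427 -0.0327  0.0048]
hinge row 168 widths [129, 130, 130, 128, 127, 128, 128, 126, 126, 125] col [319.5, 319.5]
[ 0.5815 -0.3192  0.0674] (array([0.009, 0.04 , 2.342]), np.float64(-0.01), array([ 0.5815, -0.3192,  0.0359])) [-0.1216  0.4981  0.7927  1.5484 -0.3673  1.2495  2.3536]
```

move_arm:
  dp:
    - [0,0.03,0.3]
    - [0,0.03,0.7]
    - [0,0.03,1.0]
    - [0,0.03,1.2]
    - [0,0.03,1.3]
  turn: [0,0,0,0,0]
  jaw: [-1,-1,-1,-1,-1]
  grip_force: 6

```text
time: 75.85
position: [0.5817, -0.3188, 0.0655]
tool_rot: [0.089, -3.139, -0.001]
ft_force: [0.5, 0.0, -1.4]
grip_width: 0.688
```

move_arm:
  dp:
    - [0,0,0.1]
    - [0,0,0.2]
    - [0,0,0.3]
    - [0,0,0.4]
    - [0,0,0.5]
  turn: [0,0,0,0,0]
  jaw: [-1,-1,-1,-1,-1]

```text
time: 76.35
position: [0.5818, -0.3196, 0.0518]
tool_rot: [0.088, -3.14, 0.001]
ft_force: [-2.6, -1.1, 1.4]
grip_width: 0.687
```

move_arm:
  dp:
    - [0,0,0.11]
    - [0,0,0.22]
    - [0,0,0.33]
    - [0,0,0.44]
    - [0,0,0.53]
  turn: [0,0,0,0,0]
  jaw: [-1,-1,-1,-1,-1]

```text
time: 76.85
position: [0.5825, -0.319, 0.0364]
tool_rot: [-0.089, 3.14, 0.001]
ft_force: [-2.6, 0.6, 8.4]
grip_width: 0.685
```

```bash
python3 chk.py|head -2
```

```text
76.85 [ 0.5825 -0.319   0.0364] 0.6854812973795559 [-2.6339  0.6068  8.3689] [0.2274 0.6623 0.0086]
hinge row 179 widths [109, 111, 111, 113, 114, 115, 117, 117] col [319.5, 319.5]
```

move_arm:
  dp:
    - [0.05,0,0.05]
    - [0.1,0,0.11]
    - [0.15,0,0.17]
    - [0.2,0,0.22]
    - [0.25,0,0.28]
  turn: [0,0,0,0,0]
  jaw: [-1,-1,-1,-1,-1]

```text
time: 77.45
position: [0.575, -0.3195, 0.0277]
tool_rot: [-0.089, 3.139, 0.0]
ft_force: [-0.4, -0.2, 9.2]
grip_width: 0.69
```

move_arm:
  dp:
    - [0,0,0]
    - [0,0,0]
  turn: [0,0]
  jaw: [-1,-1]

```text
time: 77.65
position: [0.5751, -0.3195, 0.0277]
tool_rot: [-0.089, 3.14, -0.0]
ft_force: [-1.4, -0.2, 3.8]
grip_width: 0.687
```

move_arm:
  dp:
    - [0,0,0]
    - [0,0,0]
    - [0,0,0]
    - [0,0,0]
    - [0,0,0]
  turn: [0,0,0,0,0]
  jaw: [0.7,0.7,0.7,0.7,0.7]

```text
time: 78.15
position: [0.5747, -0.3195, 0.0273]
tool_rot: [0.089, -3.14, -0.0]
ft_force: [0.1, 1.3, -0.3]
grip_width: 0.847
```

move_arm:
  dp:
    - [0,0,-0.3]
    - [0,0,-1]
    - [0,0,-2.2]
    - [0,0,-3.4]
    - [0,0,-4.5]
  turn: [0,0,0,0,0]
  jaw: [0.7,0.7,0.7,0.7,0.7]

```text
time: 78.65
position: [0.5748, -0.3199, 0.1651]
tool_rot: [-0.088, 3.139, -0.001]
ft_force: [0.6, 0.0, 0.7]
grip_width: 0.848
```

move_arm:
  dp:
    - [-0.8,1.2,-0.7]
    - [-1.7,2.4,-1.4]
    - [-2.5,3.4,-1.5]
    - [-2.5,3.8,-1.5]
    - [-2.5,3.8,-1.5]
  turn: [0,0,0,0,0]
  jaw: [0.5,0.5,0.5,0.5,0.5]

```text
time: 79.15
position: [0.6441, -0.1984, 0.2077]
tool_rot: [-0.096, 3.14, 0.001]
ft_force: [-0.9, -0.4, 0.4]
grip_width: 0.752
```

```bash
python3 rects.py; python3 -c "
from stand import *
print(goto([.4931,.3538],6.1,[0,0],.12), ctrl.get_state()['joint_positions'])"
```

```text
79.15 [ 0.6441 -0.1984  0.2077]
0.112 expect lid [437.5 106.8  86.2  82. ] hyg [440.9 113.9  57.5  22.8]
0 expect lid [313.9 106.2  70.5  82. ] hyg [314.  113.2  53.1  22.8]
-0.112 expect lid [191.4 105.5  88.9  82. ] hyg [187.4 112.5  58.4  22.8]
lid_a [192.  104.1  88.2  84.7] 0.92 [0.5833, -0.3387] 90.0
lid_a [313.6 103.7  73.   81.2] 0.91 [0.5758, -0.2093] 3.6
lid_a [437.7 105.5  84.6  83.7] 0.82 [0.5687, -0.0776] -86.4
hygro_1 [190.6 112.5  53.8  22.9] 0.89 [0.5905, -0.3408] -86.4
hygro_1 [314.5 113.3  57.8  27.1] 0.87 [0.5833, -0.2075] -86.4
hygro_1 [439.4 114.5  51.   28.7] 0.67 [0.5751, -0.0757] -86.4
(array([ 3.956, 18.833,  3.789]), np.float64(-0.61), array([0.4931, 0.3538, 0.0935])) [-0.2998  0.4477  0.7958  1.3922 -0.3164  1.4323  2.1137]
```

move_arm:
  dp:
    - [0.1,1.6,0]
    - [0.2,3.2,0]
    - [0.4,4.8,0]
    - [0.6,6.4,0]
    - [0.8,8,0]
  turn: [0,0,0,0,0]
  jaw: [0,0,0,0,0]
  grip_force: 15

```text
time: 79.8
position: [0.6049, 0.0357, 0.2077]
tool_rot: [-0.082, 3.14, -0.0]
ft_force: [0.4, -0.5, -0.2]
grip_width: 0.512
```

move_arm:
  dp:
    - [0.4,1.5,0]
    - [0.8,3.1,0]
    - [1.2,4.7,0]
    - [1.6,6.3,0]
    - [2,7.8,0]
  turn: [-0.2,-0.4,-0.61,-0.61,-0.61]
  jaw: [0,0,0,0,0]

```text
time: 80.3
position: [0.5324, 0.2665, 0.2077]
tool_rot: [-0.167, 3.137, 0.0]
ft_force: [0.4, 1.1, -0.2]
grip_width: 0.5
```

move_arm:
  dp:
    - [0,0,0]
    - [0,0,0]
    - [0,0,0]
  turn: [0,0,0]
  jaw: [0,0,0]

```text
time: 80.6
position: [0.5337, 0.2638, 0.2076]
tool_rot: [-0.166, 3.137, -0.002]
ft_force: [-0.3, 0.0, -0.3]
grip_width: 0.502
```

```bash
python3 -c "
from stand import *
s=ctrl.get_state(); print(s['time'],s['position'],s['joint_positions'],s['grip_width'])
print(goto([.4931,.3538],6.1,[0,0],.034,s))
im,info=snap('wrist','w21')
for t in ('lid_pull','hygro_box'):
  for m in ctrl.masks_of('wrist',t): print(t,m['rect'],m['confidence'],*rect_on(info,m['region'],.031))
"
```

```text
80.6 [0.5337 0.2638 0.2076] [-1.0274  0.2193  0.6139  1.5959 -0.1271  1.367   1.2773] 0.5019126356623854
(array([1.034, 3.133, 6.668]), np.float64(-0.01), array([0.4931, 0.3538, 0.0075]))
lid_pull [363.1, 144.4, 139.9, 108.4] 0.76 [0.4996 0.3019] (141.91119384765625, 111.80575561523438) -83.91759204864502
hygro_box [24.2, 169.5, 48.4, 100.0] 0.58 [ 0.568  -0.0627] (105.2493896484375, 51.52950668334961) 2.892289638519287
hygro_box [289.5, 143.9, 283.3, 114.8] 0.55 [0.5068 0.2292] (286.25811767578125, 120.32865905761719) -84.4455738067627
```

move_arm:
  dp:
    - [0.4,1.2,0.5]
    - [0.8,2.4,1.2]
    - [1.03,3.13,2.2]
    - [1.03,3.13,3.6]
    - [1.03,3.13,4.9]
  turn: [0,0,0,0,0]
  jaw: [0,0,0,0,0]

```text
time: 81.25
position: [0.4915, 0.3572, 0.0594]
tool_rot: [-0.173, 3.136, 0.001]
ft_force: [0.5, 0.4, 0.9]
grip_width: 0.504
```

move_arm:
  dp:
    - [0,0,0.5]
    - [0,0,1.1]
    - [0,0,1.6]
    - [0,0,1.77]
    - [0,0,1.77]
  turn: [0,0,0,0,0]
  jaw: [0,0,0,0,0]

```text
time: 81.75
position: [0.4918, 0.3565, 0.0075]
tool_rot: [0.171, -3.137, 0.0]
ft_force: [0.3, -0.4, 0.0]
grip_width: 0.5
```

move_arm:
  dp:
    - [0,0,0]
    - [0,0,0]
    - [0,0,0]
    - [0,0,0]
    - [0,0,0]
  turn: [0,0,0,0,0]
  jaw: [-1,-1,-1,-1,-1]

```text
time: 82.25
position: [0.492, 0.3545, 0.0077]
tool_rot: [0.172, -3.137, 0.006]
ft_force: [-1.7, -10.1, 6.3]
grip_width: 0.134
```

move_arm:
  dp:
    - [0,0,0]
    - [0,0,0]
  turn: [0,0]
  jaw: [-1,-1]

```text
time: 82.45
position: [0.4921, 0.3537, 0.0078]
tool_rot: [0.169, -3.136, 0.006]
ft_force: [-1.1, -5.7, 4.2]
grip_width: 0.112
```

Bar gripped (0.112 opening). Push shut along −y.

move_arm:
  dp:
    - [0,-0.3,0]
    - [0,-0.8,0]
    - [0,-1.3,0]
    - [0,-1.8,0]
    - [0,-2.2,0]
  turn: [0,0,0,0,0]
  jaw: [-1,-1,-1,-1,-1]

```text
time: 82.95
position: [0.4987, 0.2895, 0.0078]
tool_rot: [0.17, -3.136, -0.0]
ft_force: [-2.7, 1.5, 5.0]
grip_width: 0.116
```

move_arm:
  dp:
    - [0,-0.5,0]
    - [0,-1.0,0]
    - [0,-1.5,0]
    - [0,-1.9,0]
    - [0,-2.1,0]
  turn: [0,0,0,0,0]
  jaw: [-1,-1,-1,-1,-1]

```text
time: 83.45
position: [0.5051, 0.2265, 0.0077]
tool_rot: [0.17, -3.135, 0.0]
ft_force: [-4.7, 1.2, 8.0]
grip_width: 0.116
```

move_arm:
  dp:
    - [0,-0.1,0]
    - [0,-0.2,0]
    - [0,-0.3,0]
    - [0,-0.35,0]
    - [0,-0.35,0]
  turn: [0,0,0,0,0]
  jaw: [-1,-1,-1,-1,-1]

```text
time: 83.95
position: [0.5061, 0.217, 0.0077]
tool_rot: [0.171, -3.135, 0.0]
ft_force: [-4.0, -0.1, 7.9]
grip_width: 0.11
```

move_arm:
  dp:
    - [0,-0.03,0]
    - [0,-0.06,0]
    - [0,-0.09,0]
    - [0,-0.09,0]
  turn: [0,0,0,0]
  jaw: [-1,-1,-1,-1]

```text
time: 84.35
position: [0.5063, 0.2146, 0.0077]
tool_rot: [0.172, -3.135, -0.0]
ft_force: [-4.4, 0.1, 8.4]
grip_width: 0.111
```

move_arm:
  dp:
    - [0,-0.03,0]
    - [0,-0.06,0]
    - [0,-0.06,0]
    - [0,-0.06,0]
  turn: [0,0,0,0]
  jaw: [-1,-1,-1,-1]

```text
time: 84.75
position: [0.5063, 0.2144, 0.0077]
tool_rot: [0.173, -3.135, -0.003]
ft_force: [-4.8, 4.0, 6.8]
grip_width: 0.113
```

move_arm:
  dp:
    - [0,-0.04,0]
    - [0,-0.06,0]
    - [0,-0.06,0]
  turn: [0,0,0]
  jaw: [-1,-1,-1]

```text
time: 85.05
position: [0.5063, 0.2144, 0.0077]
tool_rot: [0.174, -3.136, -0.006]
ft_force: [-3.4, 5.6, 5.2]
grip_width: 0.11
```

move_arm:
  dp:
    - [0,0,0]
    - [0,0,0]
    - [0,0,0]
    - [0,0,0]
    - [0,0,-1]
  turn: [0,0,0,0,0]
  jaw: [-0.3,-0.3,-0.3,-0.3,-0.3]

```text
time: 85.55
position: [0.5044, 0.2097, 0.0341]
tool_rot: [0.171, -3.13, 0.007]
ft_force: [-0.5, 0.1, -0.2]
grip_width: 0.343
```

move_arm:
  dp:
    - [0,0,-1.2]
    - [0,0,-2.6]
    - [-0.5,0,-4]
    - [-1.2,0,-5.4]
    - [-2,0,-6.4]
  turn: [0,0,0,0,0]
  jaw: [-0.3,-0.3,-0.3,-0.3,-0.3]

```text
time: 86.05
position: [0.5685, 0.2184, 0.2328]
tool_rot: [-0.172, 3.134, 0.003]
ft_force: [0.6, -0.7, 0.3]
grip_width: 0.345
```

move_arm:
  dp:
    - [0,0,0]
    - [0,0,0]
    - [0,0,0]
  turn: [0,0,0]
  jaw: [-0.3,-0.3,-0.3]

```text
time: 86.35
position: [0.5658, 0.218, 0.2277]
tool_rot: [0.172, -3.134, 0.002]
ft_force: [-0.5, 0.3, 0.0]
grip_width: 0.35
```

```bash
python3 -c "
from stand import *
s=ctrl.get_state(); print(s['time'],s['position'],s['ft_force'])
im,info=snap('wrist','w22')
for t in ('lid_pull','hygro_box','hygro_1'):
  for m in ctrl.masks_of('wrist',t): print(t,np.round(m['rect'],1),round(m['confidence'],2),*rect_on(info,m['region'],.031))
sc,_=snap('scene','s22'); 
o=np.zeros((600,800,3),np.uint8); o[:300,:480]=cv2.resize(im[0:250,:400],(480,300)) ; o[300:600,:560]=cv2.resize(sc[80:260,180:516],(560,300),interpolation=2); o[:300,480:800]=cv2.resize(im[0:250,400:640],(320,300))
cv2.imwrite('pics/final.png',o[:,:,::-1])
"
```

```text
86.35 [0.5658 0.218  0.2277] [-0.4886  0.2623  0.0255]
lid_pull [277.8 115.5 135.6 107.9] 0.75 [0.5133 0.1625] (141.26934814453125, 110.17111206054688) -84.51148748397827
hygro_box [271.9 117.7 139.3 112.4] 0.77 [0.514  0.1599] (146.9934844970703, 120.56092834472656) -84.64427185058594
hygro_1 [ 17.6 155.7  32.1  26.6] 0.79 [ 0.5855 -0.1221] (37.6695671081543, 33.51167678833008) 87.82911682128906
hygro_1 [ 33.9 144.1  67.1  78.2] 0.36 [ 0.5754 -0.1012] (100.54833221435547, 73.0821533203125) -7.553550720214844
```

View pics/final.png

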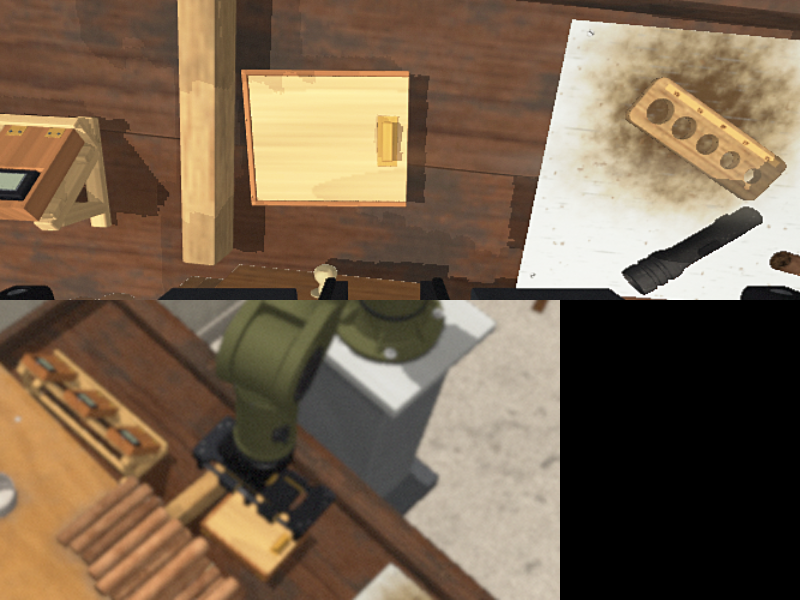

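```bash
python3 -c "
from bench import ctrl
print(ctrl.close_job())"
```

```text
the job is handed in; nothing more can be done
None
```

The job is done and handed in at about 86 s of the 210 s. I slid the box open, pressed one hygrometer into each of the three lids on the bench and leaned them side by side on the stand. Then I slid the box shut. No hygrometer was left over.

**Last checks**
- **Hygrometers:** each one measured at the height of its lid's top, so flush. The contact height agreed for the two I pressed lightly.
- **Leaned lids:** all three outlines and screens matched the predicted fully leaned pose to within 1 to 4 pixels for the outlines and screen centres; the screens' sizes matched less closely (up to 7 pixels). The last picture shows them on the stand with screens out and at the upper end.
- **Box:** I pushed the lid 140 mm until it met its stop, and the last picture shows it shut.
- **Torch lighter and ring gauge:** not touched, still on the rolling plate.

**What went wrong or disagreed**
- **Fingertip height:** the fingertips sit about 26 mm higher than the reported tool position. My first grasp of the box pull closed above the bar and missed. I found the offset by touching the lid plate and corrected for it from then on.
- **First lean:** it slipped in the grip, so I put that lid back on the bench, regripped it and leaned it successfully.
- **Pressing force:** pressing the second hygrometer briefly read 40.8 N at the fingertips. That is just over the 40 N limit stated for the arm or gripper body. It was a fingertip push, but I can't rule out that it counts.
- **Middle lid:** it had moved about 16 mm before I handled it, probably the announced knock. I measured it again before using it.

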